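# Pack chocolate sticks and click the covers shut

### The job

Pack the hot-chocolate sticks: take every stick off the turntable (and any that has strayed) and lay each one flat and wholly inside a case of its own, chocolate block at the hinge end and wooden stick pointing to the front, where the catch is. Then press the covers of all four cases, empty ones too, down at the front until their catches click and hold them shut, without disturbing the jar, the tin or the carton.

Things in the scene. Friction and masses are not known exactly. Their poses are not given: they have to be found in the camera images.
- stick1: hot-chocolate stick (2 to 4 of the four are present): dark chocolate block 44 long x 34 x 34 mm with a round wooden stick, 8 mm thick, standing 66 mm out of one end; 110 mm long in all, 40 to 85 g. Origin at the centre of the block (17 mm above what it lies on); x axis along the wooden stick, away from the block. They start lying on the turntable, sticks pointing roughly to the robot.
- tip1 (a point): free end of the wooden stick of stick1, 88 mm from the block's centre
- stick2: hot-chocolate stick (2 to 4 of the four are present): dark chocolate block 44 long x 34 x 34 mm with a round wooden stick, 8 mm thick, standing 66 mm out of one end; 110 mm long in all, 40 to 85 g. Origin at the centre of the block (17 mm above what it lies on); x axis along the wooden stick, away from the block. They start lying on the turntable, sticks pointing roughly to the robot.
- tip2 (a point): free end of the wooden stick of stick2, 88 mm from the block's centre
- stick3: hot-chocolate stick (2 to 4 of the four are present): dark chocolate block 44 long x 34 x 34 mm with a round wooden stick, 8 mm thick, standing 66 mm out of one end; 110 mm long in all, 40 to 85 g. Origin at the centre of the block (17 mm above what it lies on); x axis along the wooden stick, away from the block. They start lying on the turntable, sticks pointing roughly to the robot.
- tip3 (a point): free end of the wooden stick of stick3, 88 mm from the block's centre
- stick4: hot-chocolate stick (2 to 4 of the four are present): dark chocolate block 44 long x 34 x 34 mm with a round wooden stick, 8 mm thick, standing 66 mm out of one end; 110 mm long in all, 40 to 85 g. Origin at the centre of the block (17 mm above what it lies on); x axis along the wooden stick, away from the block. They start lying on the turntable, sticks pointing roughly to the robot.
- tip4 (a point): free end of the wooden stick of stick4, 88 mm from the block's centre
- lane1 (a point): case 1 (1 is leftmost, +y; pitch 80 mm): black tray fixed on the packing board, inside 128 long (x) x 46 wide (y) mm, walls 4 mm thick and only 12 mm above the inner floor. Point: centre of the inner floor (16 mm above the counter); x points from the front (catch) to the hinge end, y across, z up. The front faces the robot.
- cover1 (a joint): cover of case 1: clear lid with white edges, 138 long x 54 wide x 32 mm high. Hinge line: across the case's far end, 68 mm from the lane centre, 12 mm above its floor. Angle in rad: 0 shut, about 1.8 open (leaning back past upright), 2.0 at most. A light spring reopens it unless pressed (7 to 12 N at the front edge) past the catch, felt in the last 0.06 rad.
- tab1 (a point): middle of the front edge of cover 1, on its top face (in the cover's frame 136 mm in front of and 32 mm above the hinge line; 60 mm above the counter when shut); a 14 mm thumb tab, 30 mm wide, continues forward of it
- lane2 (a point): case 2 (1 is leftmost, +y; pitch 80 mm): black tray fixed on the packing board, inside 128 long (x) x 46 wide (y) mm, walls 4 mm thick and only 12 mm above the inner floor. Point: centre of the inner floor (16 mm above the counter); x points from the front (catch) to the hinge end, y across, z up. The front faces the robot.
- cover2 (a joint): cover of case 2: clear lid with white edges, 138 long x 54 wide x 32 mm high. Hinge line: across the case's far end, 68 mm from the lane centre, 12 mm above its floor. Angle in rad: 0 shut, about 1.8 open (leaning back past upright), 2.0 at most. A light spring reopens it unless pressed (7 to 12 N at the front edge) past the catch, felt in the last 0.06 rad.
- tab2 (a point): middle of the front edge of cover 2, on its top face (in the cover's frame 136 mm in front of and 32 mm above the hinge line; 60 mm above the counter when shut); a 14 mm thumb tab, 30 mm wide, continues forward of it
- lane3 (a point): case 3 (1 is leftmost, +y; pitch 80 mm): black tray fixed on the packing board, inside 128 long (x) x 46 wide (y) mm, walls 4 mm thick and only 12 mm above the inner floor. Point: centre of the inner floor (16 mm above the counter); x points from the front (catch) to the hinge end, y across, z up. The front faces the robot.
- cover3 (a joint): cover of case 3: clear lid with white edges, 138 long x 54 wide x 32 mm high. Hinge line: across the case's far end, 68 mm from the lane centre, 12 mm above its floor. Angle in rad: 0 shut, about 1.8 open (leaning back past upright), 2.0 at most. A light spring reopens it unless pressed (7 to 12 N at the front edge) past the catch, felt in the last 0.06 rad.
- tab3 (a point): middle of the front edge of cover 3, on its top face (in the cover's frame 136 mm in front of and 32 mm above the hinge line; 60 mm above the counter when shut); a 14 mm thumb tab, 30 mm wide, continues forward of it
- lane4 (a point): case 4 (1 is leftmost, +y; pitch 80 mm): black tray fixed on the packing board, inside 128 long (x) x 46 wide (y) mm, walls 4 mm thick and only 12 mm above the inner floor. Point: centre of the inner floor (16 mm above the counter); x points from the front (catch) to the hinge end, y across, z up. The front faces the robot.
- cover4 (a joint): cover of case 4: clear lid with white edges, 138 long x 54 wide x 32 mm high. Hinge line: across the case's far end, 68 mm from the lane centre, 12 mm above its floor. Angle in rad: 0 shut, about 1.8 open (leaning back past upright), 2.0 at most. A light spring reopens it unless pressed (7 to 12 N at the front edge) past the catch, felt in the last 0.06 rad.
- tab4 (a point): middle of the front edge of cover 4, on its top face (in the cover's frame 136 mm in front of and 32 mm above the hinge line; 60 mm above the counter when shut); a 14 mm thumb tab, 30 mm wide, continues forward of it
- turntable: fixed foot of the turntable, origin on its axis at counter height; carries a round wooden platter 300 mm across that spins freely, 12 mm thick, top face 18 mm above the counter
- jar: amber glass jar with a steel cap, 60 mm across, 90 mm high, leave alone; origin under its centre
- carton: small cardboard carton 70 x 100 x 60 mm, leave alone; origin under its centre
- tin: tin 72 mm across, 70 mm high, leave alone; origin under its centre
Things that resemble listed ones, but are neither listed nor needed, are in the scene too. What is shaped like the stick1 but blue or purple is not meant. Leave any purple look-alike of the stick2 alone.

How it is judged:
At the end, for the whole second after the job is handed in: every stick present lies flat and still in one of the cases, block 10 to 55 mm from the lane centre towards the hinge and within 14 mm of its midline, free end of the wood at least 25 mm towards the front; all four covers are held shut by their catches (below 0.035 rad) (((x of stick1 in the frame of lane1 between 0.01 and 0.055 m and y of stick1 in the frame of lane1 between -0.014 and 0.014 m and z of stick1 in the frame of lane1 below 0.024 m and x of tip1 in the frame of lane1 below -0.025 m and z of tip1 in the frame of lane1 below 0.034 m) or (x of stick1 in the frame of lane2 between 0.01 and 0.055 m and y of stick1 in the frame of lane2 between -0.014 and 0.014 m and z of stick1 in the frame of lane2 below 0.024 m and x of tip1 in the frame of lane2 below -0.025 m and z of tip1 in the frame of lane2 below 0.034 m) or (x of stick1 in the frame of lane3 between 0.01 and 0.055 m and y of stick1 in the frame of lane3 between -0.014 and 0.014 m and z of stick1 in the frame of lane3 below 0.024 m and x of tip1 in the frame of lane3 below -0.025 m and z of tip1 in the frame of lane3 below 0.034 m) or (x of stick1 in the frame of lane4 between 0.01 and 0.055 m and y of stick1 in the frame of lane4 between -0.014 and 0.014 m and z of stick1 in the frame of lane4 below 0.024 m and x of tip1 in the frame of lane4 below -0.025 m and z of tip1 in the frame of lane4 below 0.034 m)) and ((x of stick2 in the frame of lane1 between 0.01 and 0.055 m and y of stick2 in the frame of lane1 between -0.014 and 0.014 m and z of stick2 in the frame of lane1 below 0.024 m and x of tip2 in the frame of lane1 below -0.025 m and z of tip2 in the frame of lane1 below 0.034 m) or (x of stick2 in the frame of lane2 between 0.01 and 0.055 m and y of stick2 in the frame of lane2 between -0.014 and 0.014 m and z of stick2 in the frame of lane2 below 0.024 m and x of tip2 in the frame of lane2 below -0.025 m and z of tip2 in the frame of lane2 below 0.034 m) or (x of stick2 in the frame of lane3 between 0.01 and 0.055 m and y of stick2 in the frame of lane3 between -0.014 and 0.014 m and z of stick2 in the frame of lane3 below 0.024 m and x of tip2 in the frame of lane3 below -0.025 m and z of tip2 in the frame of lane3 below 0.034 m) or (x of stick2 in the frame of lane4 between 0.01 and 0.055 m and y of stick2 in the frame of lane4 between -0.014 and 0.014 m and z of stick2 in the frame of lane4 below 0.024 m and x of tip2 in the frame of lane4 below -0.025 m and z of tip2 in the frame of lane4 below 0.034 m)) and ((x of stick3 in the frame of lane1 between 0.01 and 0.055 m and y of stick3 in the frame of lane1 between -0.014 and 0.014 m and z of stick3 in the frame of lane1 below 0.024 m and x of tip3 in the frame of lane1 below -0.025 m and z of tip3 in the frame of lane1 below 0.034 m) or (x of stick3 in the frame of lane2 between 0.01 and 0.055 m and y of stick3 in the frame of lane2 between -0.014 and 0.014 m and z of stick3 in the frame of lane2 below 0.024 m and x of tip3 in the frame of lane2 below -0.025 m and z of tip3 in the frame of lane2 below 0.034 m) or (x of stick3 in the frame of lane3 between 0.01 and 0.055 m and y of stick3 in the frame of lane3 between -0.014 and 0.014 m and z of stick3 in the frame of lane3 below 0.024 m and x of tip3 in the frame of lane3 below -0.025 m and z of tip3 in the frame of lane3 below 0.034 m) or (x of stick3 in the frame of lane4 between 0.01 and 0.055 m and y of stick3 in the frame of lane4 between -0.014 and 0.014 m and z of stick3 in the frame of lane4 below 0.024 m and x of tip3 in the frame of lane4 below -0.025 m and z of tip3 in the frame of lane4 below 0.034 m)) and ((x of stick4 in the frame of lane1 between 0.01 and 0.055 m and y of stick4 in the frame of lane1 between -0.014 and 0.014 m and z of stick4 in the frame of lane1 below 0.024 m and x of tip4 in the frame of lane1 below -0.025 m and z of tip4 in the frame of lane1 below 0.034 m) or (x of stick4 in the frame of lane2 between 0.01 and 0.055 m and y of stick4 in the frame of lane2 between -0.014 and 0.014 m and z of stick4 in the frame of lane2 below 0.024 m and x of tip4 in the frame of lane2 below -0.025 m and z of tip4 in the frame of lane2 below 0.034 m) or (x of stick4 in the frame of lane3 between 0.01 and 0.055 m and y of stick4 in the frame of lane3 between -0.014 and 0.014 m and z of stick4 in the frame of lane3 below 0.024 m and x of tip4 in the frame of lane3 below -0.025 m and z of tip4 in the frame of lane3 below 0.034 m) or (x of stick4 in the frame of lane4 between 0.01 and 0.055 m and y of stick4 in the frame of lane4 between -0.014 and 0.014 m and z of stick4 in the frame of lane4 below 0.024 m and x of tip4 in the frame of lane4 below -0.025 m and z of tip4 in the frame of lane4 below 0.034 m)) and linear speed of each of stick1, stick2, stick3, stick4 below 0.03 m/s and value of joint each of cover1, cover2, cover3, cover4 below 0.035 rad); the robot touches nothing.
It fails at once if the jar is pushed more than 30 mm or tipped over (distance of jar from where it was at the start of the episode above 0.03 m or angle between jar's own z axis and vertical above 0.5 rad).
It fails at once if the carton is pushed more than 30 mm or tipped over (distance of carton from where it was at the start of the episode above 0.03 m or angle between carton's own z axis and vertical above 0.5 rad).
It fails at once if the tin is pushed more than 30 mm or tipped over (distance of tin from where it was at the start of the episode above 0.03 m or angle between tin's own z axis and vertical above 0.5 rad).
Of stick1, stick2, stick3, stick4 only 2 to 4 are there at a start; the rules pass over those that are not, and their reading is None.
At some moment in a run one of stick1, stick2, stick3, stick4 may be knocked a few centimetres aside while the robot is not near it.
Once in a run the grip may slacken for a moment while it holds something.
It also fails if it takes over 210 s, if anything falls off the work surface, if the arm or the gripper's body presses on something with over 40 N, if the wrist force passes 120 N, or if a joint passes its speed limit or range.

### The arm

A 7-joint arm with a two-finger parallel gripper is mounted at the origin on the work surface. World frame = base frame: x ahead of the robot, y to its left, z up, the work surface at z = 0. Lengths are in m, angles in rad, forces in N, time in s.
With the tool pointing down it reaches from about 0.4 to 0.85 m from the base axis. Payload 10.4 kg.
Tool frame: the origin (TCP) lies midway between the tips of the shut fingers; the grasp point (between the pads) lies 19 mm behind it; z points along the fingers, y is the direction in which the jaws open and shut (so a half turn about z gives the same grasp; the last joint's range is limited). The gripper opens to 85 mm and grips with 20 to 120 N. Pads are 22 mm wide; open, the fingers measure 114 mm over their backs; the gripper's body (76 mm by 85 mm) begins 54 mm behind the grasp point. The pads swing forward as they close: fully open they stand 13 mm farther back than shut.
Start: joints at [-1.365, 0.332, -0.065, 1.46, 0.022, 1.35, -0.088], TCP at [0.142, 0.609, 0.231] pointing down, gripper open.
Joint ranges: [-2.6, 2.6], [-0.5, 2.12], [-1.47, 1.34], [0.16, 2.42], [-1.27, 4.41], [0.06, 2.06], [-2.6, 2.6]. Speed limits (rad/s): [2.22, 2.22, 2.79, 2.79, 3.14, 3.14, 3.14].

### API

Orientations are given as a unit quaternion [x, y, z, w].
In Python, from workcell import get_obs, camera, calibration, hand_in gives the robot as it stands.
- The arm moves only by the shell command python3 -m handwheel 'ROWS' [FORCE]. ROWS is JSON, a list of rows, each an object with "jaw": the finger opening in mm, from 0 to 85.4; "delta_pos": the shift along the tool's x, y, z scaled (see below), a list of three; "turn": the turn about the tool's z scaled (see below). In form: [{"jaw": jaw, "delta_pos": [tx, ty, tz], "turn": turn}, ...]. A call has 1 to 10 rows; each row is the pose to reach, as a shift and turn from the pose commanded when the call began, along the tool's axes at that moment, turning the shorter way round; what a row does not reach only later rows make up. The controller multiplies each number of a shift by 1 m and each number of a turn by pi rad. A row lasts 1/12 s, in which the tool goes at most 41.7 mm and 7.16 degrees, less where a joint would pass 70% of its speed; a pose out of reach is approached as far as the arm can. A call with a number of a shift or a turn outside -1 to 1 is refused whole. A call with a gripper value outside its range is refused whole. The fingers move at their own pace and stop on an object; FORCE is the grip in N (left out, the last holds). Time passes only in rows, so rows that repeat a pose let the fingers close. It gives the time, the measured TCP pose, the force and the opening at its end, in the units of the state.
- get_obs(): the state, without advancing time (a new reading comes with each control period).
- camera(name): name is "scene" or "top" or "wrist"; returns the picture (420x560x3 uint8, red, green, blue); there is no depth.
- calibration(name): a dict with "mtx" (3x3 intrinsics, pixels), "rvec" (rotation vector, rad) and "tvec" (3), from world to camera coordinates, as OpenCV has them. Camera axes: x right, y down, z forward; pixel columns grow to the right and rows downward; lengths in m; the calibration is good to about 2 mm. A picture is of the moment at which its call begins: read the wrist's pose just before it. calibration takes no time and is no camera call; for the wrist camera it gives the pose at the moment of the call.
- hand_in(): hands the job in, once; it reports no verdict.
The state is a dict: "clock": time; "joint_pos": joint angles; "joint_velocities": joint speeds; "tau": joint torques, N m; "position": TCP position; "ee_rot": TCP orientation; "ft_force": force on the tool from outside, world axes, zero at the start; "torque": the same for the moment, N m; "grip_width": opening from 0.0 (shut) to 1.0 (fully open).
Only numpy, scipy, OpenCV 4.12 (cv2) and the standard library are available. Lean on these libraries where they do the work, as an engineer would, in place of code of your own. Each camera call takes 0.05 s, during which the arm holds its last target.

## Working session

There is one attempt and no reset: what is moved stays moved. The work goes in short steps, Python scripts to look and compute and a shell command to move; the robot and the scene stay as the last step left them, time stands still between calls to the robot, and variables do not carry over. Pictures are saved under pics/ and viewed, and the job is handed in when it is done.

```bash
ls; mkdir -p pics
python3 - <<'E'
from workcell import *
import cv2
print(get_obs())
for n in ("scene","top","wrist"):
    c=calibration(n); print(n,c)
    cv2.imwrite(f"pics/{n}0.png",camera(n)[:,:,::-1])
E
```

```text
pics
{'clock': 0.0, 'joint_pos': array([-1.36461178,  0.33286206, -0.0647303 ,  1.46092249,  0.02159551,
        1.34986238, -0.08853718]), 'joint_velocities': array([-0.00050728,  0.00124142, -0.00236623,  0.00064039, -0.00147148,
        0.00016143,  0.00183639]), 'tau': array([-5.21332549e-05, -6.25462818e+01,  4.91323275e-02, -3.91612852e+01,
        1.61590381e-02,  1.02087285e-02,  1.55499379e-05]), 'position': array([0.14165025, 0.60837193, 0.2305311 ]), 'ee_rot': array([ 1.14137433e-01,  9.93464738e-01, -6.77268658e-04, -5.41805684e-05]), 'ft_force': array([ 0.31937857, -0.63321569, -0.38909286]), 'torque': array([ 0.01386146, -0.00267764, -0.01821918]), 'grip_width': 0.9953842005682181}
scene {'mtx': array([[474.04667095,   0.        , 279.7830382 ],
       [  0.        , 474.04667095, 209.08551484],
       [  0.        ,   0.        ,   1.        ]]), 'rvec': array([ 1.93242054,  1.32909693, -0.63357826]), 'tvec': array([-0.21818448, -0.27400402,  1.97929575])}
top {'mtx': array([[459.31779695,   0.        , 282.66391823],
       [  0.        , 459.31779695, 210.83212089],
       [  0.        ,   0.        ,   1.        ]]), 'rvec': array([ 2.16743076, -2.17509168,  0.0849443 ]), 'tvec': array([0.04428436, 0.54221892, 1.27020926])}
wrist {'mtx': array([[378.31717201,   0.        , 275.34965556],
       [  0.        , 378.31717201, 206.47071442],
       [  0.        ,   0.        ,   1.        ]]), 'rvec': array([-2.26543576, -1.79852558, -0.27218683]), 'tvec': array([-0.62566312, -0.03900723,  0.37840861])}
```

View pics/scene0.png

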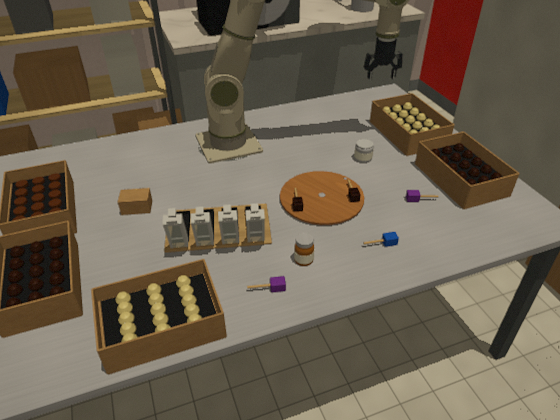

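View pics/top0.png

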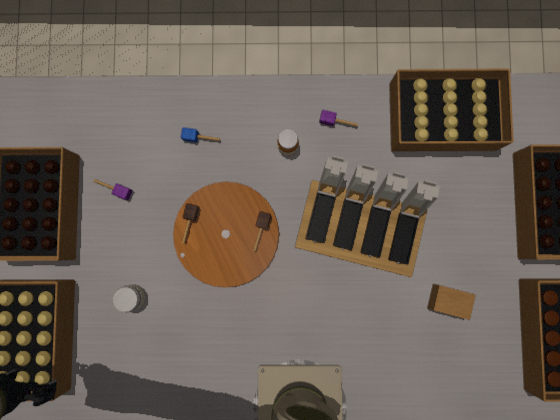

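View pics/wrist0.png

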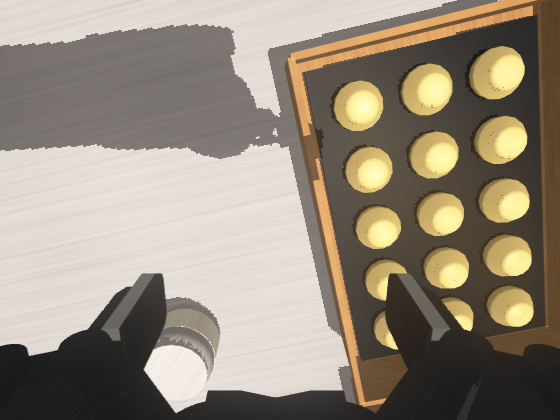

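The two brown sticks on the turntable, at top px (190,212) and (263,220), fit the description. The blue one (189,135) and the purple ones (121,191) and (328,118) are look-alikes. I'll enlarge to confirm and measure.

```bash
cat > h.py <<'E'
import numpy as np, cv2
from workcell import *
from scipy.spatial.transform import Rotation as R
def cam(n):
    c=calibration(n); return c['mtx'],cv2.Rodrigues(c['rvec'])[0],np.array(c['tvec']).ravel()
def px2w(n,u,v,z,c=None):
    K,Rm,t=c or cam(n)
    d=Rm.T@np.linalg.inv(K)@np.array([u,v,1.]); o=-Rm.T@t
    return o+d*(z-o[2])/d[2]
def w2px(n,p,c=None):
    K,Rm,t=c or cam(n); q=K@(Rm@np.array(p)+t); return q[:2]/q[2]
def crop(n,x0,y0,x1,y1,s,out,img=None):
    im=camera(n) if img is None else img
    cv2.imwrite('pics/'+out,cv2.resize(im[y0:y1,x0:x1,::-1],None,fx=s,fy=s,interpolation=cv2.INTER_CUBIC))
    return im
def plan(target,yaw=None):
    """shift in tool axes from current measured pose to target; yaw=desired world heading of tool y axis (mod pi)"""
    o=get_obs(); Rt=R.from_quat(o['ee_rot']); d=Rt.inv().apply(np.array(target)-o['position'])
    ty=Rt.as_matrix()[:,1]; cur=np.arctan2(ty[1],ty[0])
    print('delta',d.round(4),'cur yaw y',round(np.degrees(cur),1),'j7',o['joint_pos'][6].round(2))
    if yaw is not None:
        dd=(np.radians(yaw)-cur+np.pi/2)%np.pi-np.pi/2
        print('turn(world deg)',np.degrees(dd).round(2),'turn units (tool z down => -):',(-dd/np.pi).round(4))
E
python3 - <<'E'
from h import *
im=cv2.imread('pics/top0.png')[:,:,::-1]
crop('top',160,170,300,300,5,'c1.png',im)
crop('top',290,140,450,280,5,'c2.png',im)
im=cv2.imread('pics/scene0.png')[:,:,::-1]
crop('scene',270,160,380,230,7,'c3.png',im)
for p in [(225.5,234)]: print('tt',px2w('top',*p,.018))
for p in [(288,138),(126,299),(453,302),(300,400)]: print(p,px2w('top',*p,.09))
c=cam('top');print('campos',-c[1].T@c[2])
E
```

```text
tt [0.47791297 0.20400517 0.018     ]
(288, 138) [0.73478719 0.02662327 0.09      ]
(126, 299) [0.30461226 0.45585522 0.09      ]
(453, 302) [ 0.29512966 -0.40354871  0.09      ]
(300, 400) [ 0.04654897 -0.00150729  0.09      ]
campos [0.42800913 0.02931413 1.31352308]
```

View pics/c1.png

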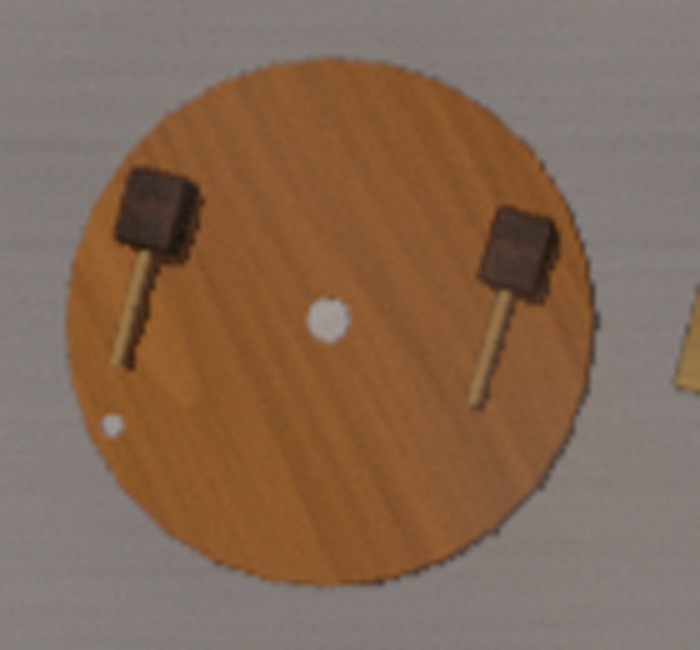

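View pics/c2.png

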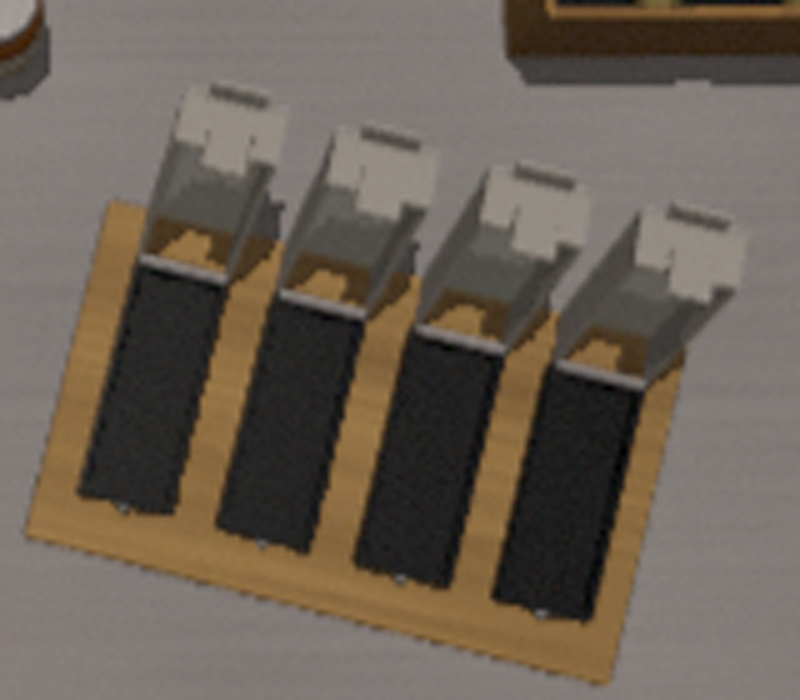

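View pics/c3.png

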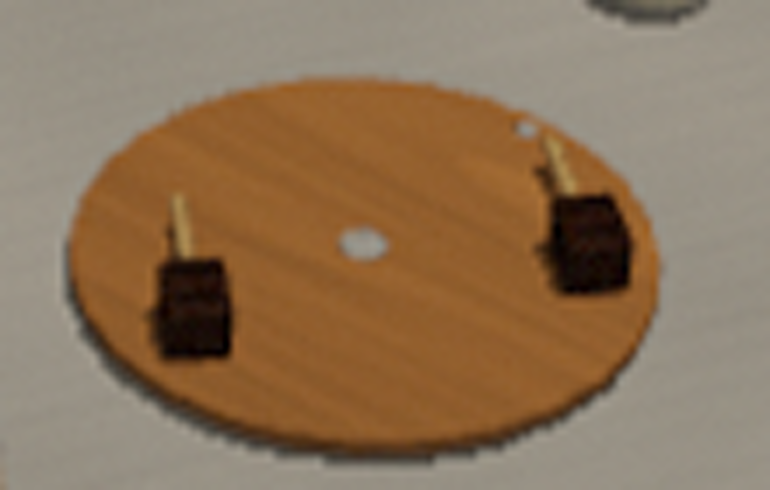

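Crops confirm exactly two dark-brown sticks, at top px ~(190,212) and (263,220), wood toward the robot. All four covers are open. Measuring next.

Run:
```python
from h import *
from scipy.optimize import least_squares
c=cam('top')
def P(x,y,ox=160,oy=170): return ((x+.5)/5+ox-.5,(y+.5)/5+oy-.5)
for n,b,t in (('L',(150,208),(121,364)),('R',(513,248),(475,405))):
    bw=px2w('top',*P(*b),.052); tw=px2w('top',*P(*t),.035); d=tw-bw
    print(n,bw.round(4),tw.round(4),'len',np.hypot(*d[:2]).round(4),'heading of -x(tip->block)',np.degrees(np.arctan2(-d[1],-d[0])).round(1))
obs=[]
for i,pts in ((1,[(80,497),(178,514),(140,258),(230,280)]),(2,[(217,530),(312,551),(280,293),(365,316)]),(3,[(353,567),(450,587),(417,328),(503,350)]),(4,[(493,600),(592,621),(556,364),(645,386)])):
    for p,l in zip(pts,[(-68,27,28),(-68,-27,28),(68,27,28),(68,-27,28)]):
        obs.append((P(*p,290,140),i,np.array(l)/1000))
def w(q,i,l):
    a=q[2]; ca,sa=np.cos(a),np.sin(a); y=l[1]-(i-1)*.08
    return np.array([q[0]+ca*l[0]-sa*y,q[1]+sa*l[0]+ca*y,l[2]])
f=lambda q:np.concatenate([w2px('top',w(q,i,l),c)-p for p,i,l in obs])
r=least_squares(f,[.5,-.05,-.24]); print(r.x,np.degrees(r.x[2]),f(r.x).reshape(-1,2).round(1).tolist())
for i in range(1,5): print(i,w(r.x,i,np.array([0,0,.016])).round(4))
k=calibration('wrist'); o=get_obs(); Rc=cv2.Rodrigues(k['rvec'])[0]; cp=-Rc.T@k['tvec']; Rt=R.from_quat(o['ee_rot'])
print('cam in tool',Rt.inv().apply(cp-o['position']).round(3)); print('tool axes',Rt.as_matrix().round(2))
```

```text
L [0.5399 0.2992 0.052 ] [0.4543 0.3178 0.035 ] len 0.0876 heading of -x(tip->block) -12.2
R [0.517  0.0985 0.052 ] [0.4309 0.1205 0.035 ] len 0.0888 heading of -x(tip->block) -14.3
[ 0.52447447 -0.06370347 -0.25363252] -14.532072672286402 [[-0.4, -0.9], [-1.2, 0.5], [-0.6, 0.0], [0.0, 0.3], [0.1, -0.4], [-0.1, 0.2], [-1.0, 0.0], [0.7, 0.1], [0.8, -0.7], [0.4, 0.2], [-0.6, -0.0], [0.9, 0.3], [0.9, -0.1], [0.1, 0.5], [-0.6, -0.2], [0.4, 0.2]]
1 [ 0.5245 -0.0637  0.016 ]
2 [ 0.5044 -0.1411  0.016 ]
3 [ 0.4843 -0.2186  0.016 ]
4 [ 0.4643 -0.296   0.016 ]
cam in tool [ 0.075  0.001 -0.142]
tool axes [[-0.97  0.23 -0.  ]
 [ 0.23  0.97 -0.  ]
 [-0.   -0.   -1.  ]]
```

Run:
```python
from h import *
plan((.536,.300,.16),77.8)
```

```text
delta [-0.454  -0.2109  0.071 ] cur yaw y 76.9 j7 -0.09
turn(world deg) 0.91 turn units (tool z down => -): -0.005
```

```bash
T='';python3 -m handwheel '[{"jaw":85,"delta_pos":[-0.227,-0.1055,0.0],"turn":0},{"jaw":85,"delta_pos":[-0.227,-0.1055,0.0],"turn":0},{"jaw":85,"delta_pos":[-0.227,-0.1055,0.0],"turn":0},{"jaw":85,"delta_pos":[-0.227,-0.1055,0.0],"turn":0},{"jaw":85,"delta_pos":[-0.227,-0.1055,0.0],"turn":0},{"jaw":85,"delta_pos":[-0.227,-0.1055,0.0],"turn":0},{"jaw":85,"delta_pos":[-0.227,-0.1055,0.0],"turn":0},{"jaw":85,"delta_pos":[-0.227,-0.1055,0.0],"turn":0}]' 40
python3 - <<'E'
from h import *
plan((.536,.300,.16),77.8)
E
```

```text
clock: 0.82
position: [0.3413, 0.4524, 0.2313]
ee_rot: [0.117, 0.993, -0.0, 0.0]
ft_force: [-1.2, 0.2, 0.3]
grip_width: 0.991
delta [-0.2247 -0.1031  0.0715] cur yaw y 76.6 j7 0.34
turn(world deg) 1.22 turn units (tool z down => -): -0.0068
```

```bash
python3 -m handwheel '[{"jaw":85,"delta_pos":[-0.225,-0.103,0.07],"turn":-0.006},{"jaw":85,"delta_pos":[-0.225,-0.103,0.07],"turn":-0.006},{"jaw":85,"delta_pos":[-0.225,-0.103,0.07],"turn":-0.006},{"jaw":85,"delta_pos":[-0.225,-0.103,0.07],"turn":-0.006},{"jaw":85,"delta_pos":[-0.225,-0.103,0.07],"turn":-0.006},{"jaw":85,"delta_pos":[-0.225,-0.103,0.07],"turn":-0.006},{"jaw":85,"delta_pos":[-0.225,-0.103,0.07],"turn":-0.006},{"jaw":85,"delta_pos":[-0.225,-0.103,0.07],"turn":-0.006},{"jaw":85,"delta_pos":[-0.225,-0.103,0.07],"turn":-0.006}]'
python3 - <<'E'
from h import *
plan((.536,.300,.16),77.8)
print(w2px('wrist',(.5399,.2992,.052)),w2px('wrist',(.4543,.3178,.035)))
cv2.imwrite('pics/w1.png',camera('wrist')[:,:,::-1])
E
```

```text
clock: 1.57
position: [0.5339, 0.3042, 0.1607]
ee_rot: [0.104, 0.995, -0.0, -0.001]
ft_force: [-0.2, 1.0, 0.8]
grip_width: 0.994
delta [-0.0029 -0.0037  0.0007] cur yaw y 78.0 j7 0.83
turn(world deg) -0.21 turn units (tool z down => -): 0.0012
[268.39582274 212.15067549] [268.72724717  80.18929173]
```

View pics/w1.png

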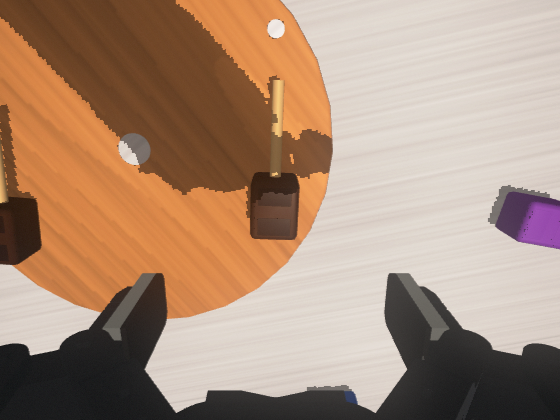

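The wrist view shows the brown stick, tip ~(278,80) and block ~(275,207), about 8 px right of the prediction. Refining.

Run:
```python
from h import *
print(get_obs()['position'],get_obs()['joint_velocities'].round(3))
im=crop('wrist',220,60,340,260,3,'c4.png')
c=cam('wrist')
for b in [(268.4,212.2),(275,212)]: print(px2w('wrist',*b,.052,c).round(4))
print(px2w('wrist',278,80,.035,c).round(4), px2w('wrist',134,149,.018,c), px2w('wrist',276,29,.018,c))
print(px2w('top',182.5,255,.018))
```

```text
[0.53344288 0.30510892 0.16111159] [-0.015 -0.01  -0.006  0.001  0.002  0.002  0.002]
[0.5397 0.3004 0.052 ]
[0.5405 0.305  0.052 ]
[0.4549 0.325  0.035 ] [0.48056317 0.20900005 0.018     ] [0.42164242 0.33068106 0.018     ]
[0.41926549 0.32470814 0.018     ]
```

View pics/c4.png

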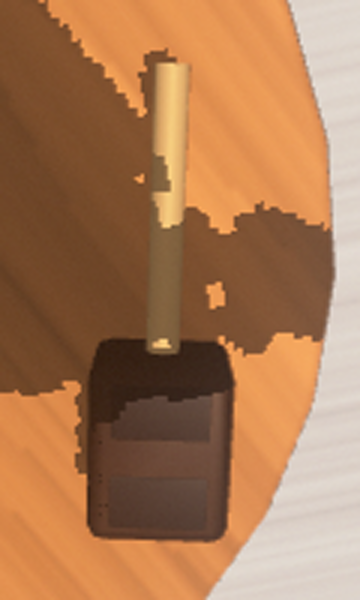

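```bash
python3 -m handwheel '[{"jaw":85,"delta_pos":[-0.004,-0.001,0.04],"turn":0.009},{"jaw":85,"delta_pos":[-0.004,-0.001,0.08],"turn":0.009},{"jaw":85,"delta_pos":[-0.004,-0.001,0.105],"turn":0.009},{"jaw":85,"delta_pos":[-0.004,-0.001,0.12],"turn":0.009},{"jaw":85,"delta_pos":[-0.004,-0.001,0.128],"turn":0.009},{"jaw":85,"delta_pos":[-0.004,-0.001,0.128],"turn":0.009},{"jaw":85,"delta_pos":[-0.004,-0.001,0.128],"turn":0.009},{"jaw":85,"delta_pos":[-0.004,-0.001,0.128],"turn":0.009}]'
python3 - <<'E'
from h import *
cv2.imwrite('pics/w2.png',camera('wrist')[:,:,::-1])
plan((.537,.3035,.033),76.3)
E
```

```text
clock: 2.33
position: [0.539, 0.3025, 0.035]
ee_rot: [0.118, 0.993, 0.001, 0.001]
ft_force: [0.5, 0.1, -0.4]
grip_width: 0.996
delta [0.0024 0.0007 0.0021] cur yaw y 76.4 j7 0.83
turn(world deg) -0.08 turn units (tool z down => -): 0.0004
```

View pics/w2.png

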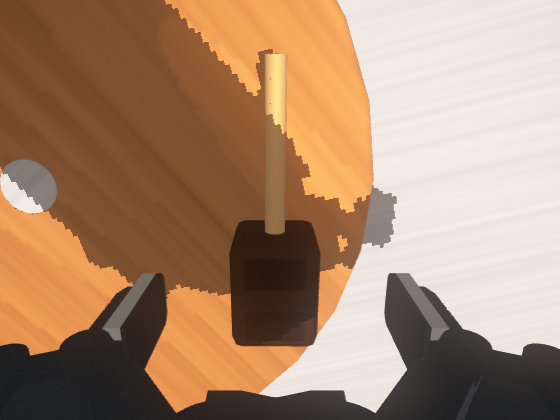

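Block sits centred between the jaws (x~275). Closing.

```bash
python3 -m handwheel '[{"jaw":30,"delta_pos":[0.002,0,0.002],"turn":0},{"jaw":25,"delta_pos":[0.002,0,0.002],"turn":0},{"jaw":25,"delta_pos":[0.002,0,0.002],"turn":0},{"jaw":25,"delta_pos":[0.002,0,0.002],"turn":0},{"jaw":25,"delta_pos":[0.002,0,0.002],"turn":0},{"jaw":25,"delta_pos":[0.002,0,0.002],"turn":0},{"jaw":25,"delta_pos":[0.002,0,0.002],"turn":0},{"jaw":25,"delta_pos":[0.002,0,0.002],"turn":0},{"jaw":25,"delta_pos":[0.002,0,0.002],"turn":0},{"jaw":25,"delta_pos":[0.002,0,0.002],"turn":0}]' 50
python3 -m handwheel '[{"jaw":25,"delta_pos":[0,0,-0.03],"turn":0},{"jaw":25,"delta_pos":[0,0,-0.06],"turn":0},{"jaw":25,"delta_pos":[0,0,-0.09],"turn":0},{"jaw":25,"delta_pos":[0,0,-0.11],"turn":0},{"jaw":25,"delta_pos":[0,0,-0.12],"turn":0},{"jaw":25,"delta_pos":[0,0,-0.12],"turn":0}]'
python3 - <<'E'
from h import *
cv2.imwrite('pics/w3.png',camera('wrist')[:,:,::-1])
a=-14.53; u=np.array([np.cos(np.radians(a)),np.sin(np.radians(a))])
for n,l in (('1',(.5245,-.0637)),('2',(.5044,-.1411))): plan((*(np.array(l)-u*.06),.16),75.5)
E
```

```text
clock: 3.22
position: [0.5368, 0.3019, 0.0318]
ee_rot: [0.119, 0.993, 0.0, 0.0]
ft_force: [-0.7, -0.9, 5.2]
grip_width: 0.384
clock: 3.72
position: [0.5373, 0.3024, 0.1533]
ee_rot: [0.119, 0.993, 0.001, 0.001]
ft_force: [-0.0, 0.7, -1.1]
grip_width: 0.384
delta [-0.0146 -0.3572 -0.009 ] cur yaw y 76.4 j7 0.81
turn(world deg) -0.85 turn units (tool z down => -): 0.0047
delta [-0.0134 -0.4372 -0.0091] cur yaw y 76.4 j7 0.81
turn(world deg) -0.85 turn units (tool z down => -): 0.0047
```

View pics/w3.png

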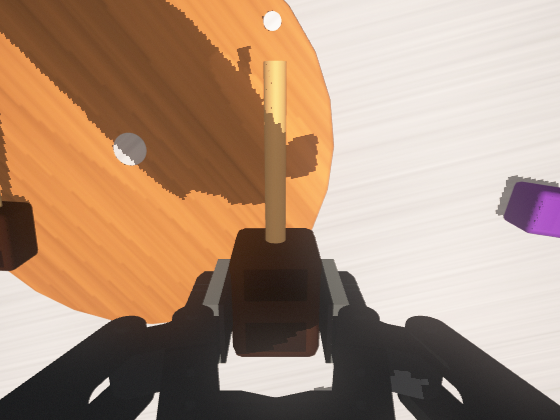

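Grip is good (width 0.384 ≈ 33 mm), stick held straight. Carrying to a viewpoint over lane 1.

```bash
python3 -m handwheel '[{"jaw":25,"delta_pos":[-0.002,-0.036,0],"turn":0.0047},{"jaw":25,"delta_pos":[-0.003,-0.072,0],"turn":0.0047},{"jaw":25,"delta_pos":[-0.005,-0.108,0],"turn":0.0047},{"jaw":25,"delta_pos":[-0.006,-0.144,0],"turn":0.0047},{"jaw":25,"delta_pos":[-0.008,-0.18,0],"turn":0.0047},{"jaw":25,"delta_pos":[-0.009,-0.216,0],"turn":0.0047},{"jaw":25,"delta_pos":[-0.01,-0.252,0],"turn":0.0047},{"jaw":25,"delta_pos":[-0.012,-0.288,0],"turn":0.0047},{"jaw":25,"delta_pos":[-0.013,-0.324,0],"turn":0.0047},{"jaw":25,"delta_pos":[-0.0146,-0.357,0],"turn":0.0047}]'
python3 -m handwheel '[{"jaw":25,"delta_pos":[0,0,0],"turn":0},{"jaw":25,"delta_pos":[0,0,0],"turn":0},{"jaw":25,"delta_pos":[0,0,0],"turn":0}]'
python3 - <<'E'
from h import *
print(get_obs()['grip_width'])
c=cam('wrist')
a=np.radians(-14.53); u=np.array([np.cos(a),np.sin(a)]);v=np.array([-u[1],u[0]])
im=camera('wrist')[:,:,::-1].copy(); cv2.imwrite('pics/w4.png',im)
for x in(-68,68):
  for y in(-27,27): 
    p=np.array((.5245,-.0637))+u*x/1000+v*y/1000; q=w2px('wrist',(*p,.028),c); print(x,y,q.round(0))
    cv2.circle(im,tuple(int(k) for k in q),4,(0,0,255),1)
cv2.imwrite('pics/w4b.png',im)
E
```

```text
clock: 4.6
position: [0.4644, -0.0505, 0.1493]
ee_rot: [0.126, 0.992, -0.0, -0.002]
ft_force: [1.6, -0.1, -0.0]
grip_width: 0.386
clock: 4.85
position: [0.4657, -0.048, 0.1499]
ee_rot: [0.126, 0.992, -0.0, -0.001]
ft_force: [-0.5, 0.1, -1.3]
grip_width: 0.387
0.3867613300749867
-68 -27 [236. 188.]
-68 27 [311. 188.]
68 -27 [241. 348.]
68 27 [306. 348.]
```

View pics/w4b.png

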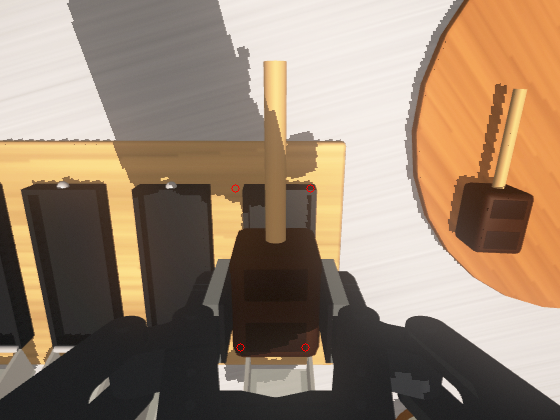

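Tray 1's front edge appears at x≈243–316 px against a predicted 236–311, the same ~3–4 mm offset toward +y as for the stick. The wrist view is tied to the gripper, so I'll use it.

Run:
```python
from h import *
plan((.5525,-.0673,.06),75.5)
```

```text
delta [-0.0889  0.0024  0.09  ] cur yaw y 75.6 j7 1.35
turn(world deg) -0.08 turn units (tool z down => -): 0.0005
```

```bash
python3 -m handwheel '[{"jaw":25,"delta_pos":[-0.03,0.001,0],"turn":0},{"jaw":25,"delta_pos":[-0.06,0.0024,0],"turn":0},{"jaw":25,"delta_pos":[-0.08,0.0024,0.02],"turn":0},{"jaw":25,"delta_pos":[-0.089,0.0024,0.05],"turn":0},{"jaw":25,"delta_pos":[-0.089,0.0024,0.075],"turn":0},{"jaw":25,"delta_pos":[-0.089,0.0024,0.09],"turn":0},{"jaw":25,"delta_pos":[-0.089,0.0024,0.09],"turn":0},{"jaw":25,"delta_pos":[-0.089,0.0024,0.09],"turn":0}]'
python3 - <<'E'
from h import *
plan((.5525,-.0673,.031),75.5)
cv2.imwrite('pics/w5.png',camera('wrist')[:,:,::-1])
E
```

```text
clock: 5.57
position: [0.5526, -0.0673, 0.0604]
ee_rot: [0.125, 0.992, -0.0, -0.001]
ft_force: [0.3, -1.0, -0.1]
grip_width: 0.387
delta [0.0001 0.     0.0294] cur yaw y 75.6 j7 1.51
turn(world deg) -0.1 turn units (tool z down => -): 0.0006
```

View pics/w5.png

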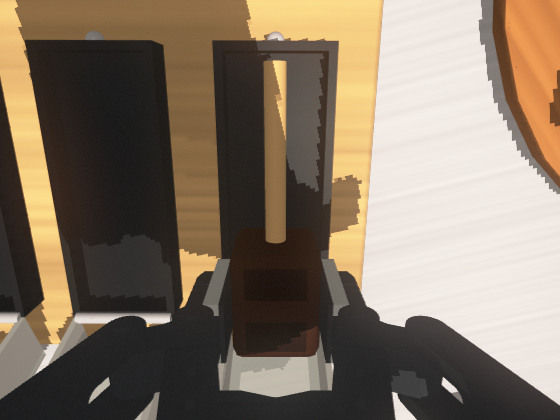

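```bash
python3 - <<'E'
from h import *
c=cam('wrist'); a=np.radians(-14.53); u=np.array([np.cos(a),np.sin(a),0])
L=np.array([.5254,-.0603,0])
for n,p,z in (('tip',(275,61),.065),('catchwall out',(276,41),.028),('wall in',(276,52),.028)): print(n,(u@(px2w('wrist',*p,z,c)-L)).round(4))
E
python3 -m handwheel '[{"jaw":25,"delta_pos":[0,0,0.012],"turn":0},{"jaw":25,"delta_pos":[0,0,0.022],"turn":0},{"jaw":25,"delta_pos":[0,0,0.0285],"turn":0},{"jaw":25,"delta_pos":[0,0,0.0285],"turn":0},{"jaw":25,"delta_pos":[0,0,0.0285],"turn":0}]'
```

```text
tip -0.0551
catchwall out -0.0656
wall in -0.0612
clock: 6.03
position: [0.5528, -0.0685, 0.0324]
ee_rot: [0.126, 0.992, -0.0, -0.0]
ft_force: [-0.7, -0.5, -0.0]
grip_width: 0.387
```

```bash
python3 -m handwheel '[{"jaw":25,"delta_pos":[0,0.0,0.001],"turn":0},{"jaw":40,"delta_pos":[0,0.0,0.001],"turn":0},{"jaw":52,"delta_pos":[0,0.0,0.001],"turn":0},{"jaw":52,"delta_pos":[0,0.0,0.001],"turn":0},{"jaw":52,"delta_pos":[0,0.0,0.001],"turn":0},{"jaw":52,"delta_pos":[0,0,-0.03],"turn":0},{"jaw":52,"delta_pos":[0,0,-0.06],"turn":0},{"jaw":60,"delta_pos":[0,0,-0.10],"turn":0},{"jaw":85,"delta_pos":[0.02,0,-0.13],"turn":0},{"jaw":85,"delta_pos":[0.04,0,-0.13],"turn":0}]'
python3 - <<'E'
from h import *
cv2.imwrite('pics/w6.png',camera('wrist')[:,:,::-1])
im=camera('top'); crop('top',160,150,440,290,2.8,'c6.png',im)
plan((.517-.004,.0985+.0035+.001,.16),75.7)
E
```

```text
clock: 6.87
position: [0.5174, -0.0592, 0.1688]
ee_rot: [0.127, 0.992, 0.001, 0.005]
ft_force: [0.6, -0.2, 0.3]
grip_width: 0.954
delta [0.0407 0.1557 0.0046] cur yaw y 75.5 j7 1.41
turn(world deg) 0.18 turn units (tool z down => -): -0.001
```

View pics/w6.png

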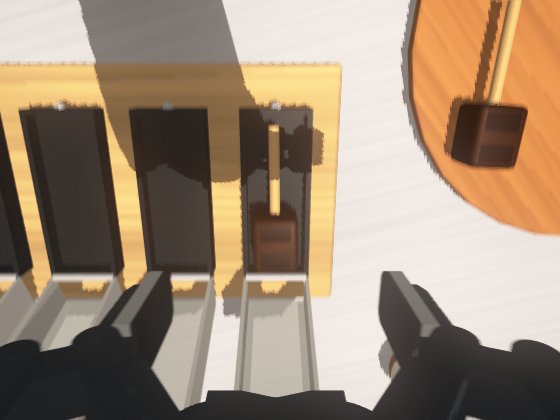

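View pics/c6.png

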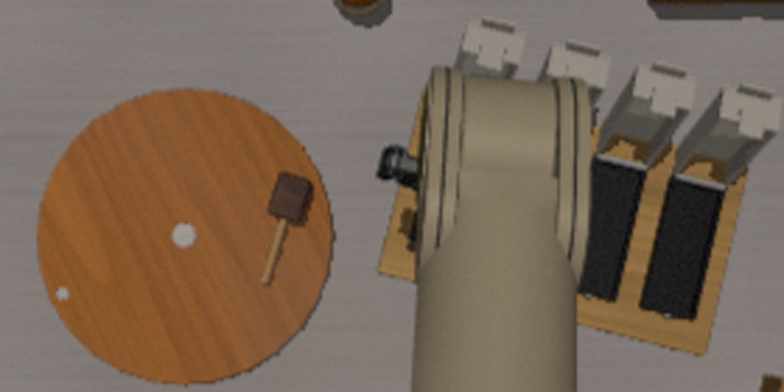

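Stick 1 lies flat in lane 1 (wood 275,125–213, block 277,243), centred. The second stick is unchanged at top px (264,220). Moving over it.

```bash
python3 -m handwheel '[{"jaw":85,"delta_pos":[0.01,0.04,0],"turn":0},{"jaw":85,"delta_pos":[0.02,0.08,0],"turn":0},{"jaw":85,"delta_pos":[0.03,0.12,0],"turn":0},{"jaw":85,"delta_pos":[0.041,0.156,0],"turn":0},{"jaw":85,"delta_pos":[0.041,0.156,0],"turn":0},{"jaw":85,"delta_pos":[0.041,0.156,0.0],"turn":0},{"jaw":85,"delta_pos":[0.041,0.156,0],"turn":0}]'
python3 - <<'E'
from h import *
cv2.imwrite('pics/w7.png',camera('wrist')[:,:,::-1])
print(get_obs()['position'])
c=cam('wrist'); print(w2px('wrist',(.517,.102,.052),c),w2px('wrist',(.431,.124,.035),c))
E
```

```text
clock: 7.55
position: [0.5139, 0.1021, 0.1623]
ee_rot: [0.126, 0.992, -0.0, -0.0]
ft_force: [0.4, -0.6, -0.1]
grip_width: 0.998
[0.51395835 0.10132927 0.16242726]
[275.67617337 205.72792245] [275.11892951  71.86457947]
```

View pics/w7.png

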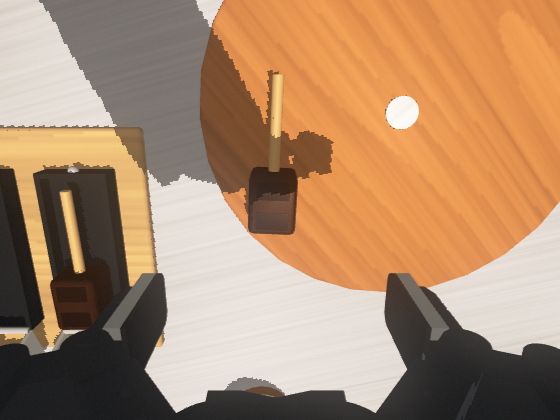

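```bash
python3 -m handwheel '[{"jaw":85,"delta_pos":[-0.002,-0.001,0.04],"turn":0.012},{"jaw":85,"delta_pos":[-0.002,-0.001,0.08],"turn":0.012},{"jaw":85,"delta_pos":[-0.002,-0.001,0.105],"turn":0.012},{"jaw":85,"delta_pos":[-0.002,-0.001,0.12],"turn":0.012},{"jaw":85,"delta_pos":[-0.002,-0.001,0.13],"turn":0.012},{"jaw":85,"delta_pos":[-0.002,-0.001,0.13],"turn":0.012},{"jaw":85,"delta_pos":[-0.002,-0.001,0.13],"turn":0.012}]'
python3 - <<'E'
from h import *
cv2.imwrite('pics/w8.png',camera('wrist')[:,:,::-1])
print(get_obs()['position'])
E
```

```text
clock: 8.18
position: [0.5159, 0.1004, 0.0332]
ee_rot: [0.146, 0.989, -0.0, 0.0]
ft_force: [0.4, -0.6, 0.3]
grip_width: 0.993
[0.51635903 0.10086307 0.03385337]
```

View pics/w8.png

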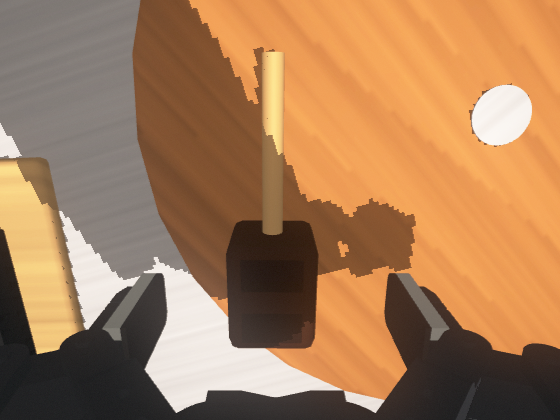

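Block centred at x≈273. Close and lift.

```bash
python3 -m handwheel '[{"jaw":30,"delta_pos":[0.001,0,0.001],"turn":0},{"jaw":25,"delta_pos":[0.001,0,0.001],"turn":0},{"jaw":25,"delta_pos":[0.001,0,0.001],"turn":0},{"jaw":25,"delta_pos":[0.001,0,0.001],"turn":0},{"jaw":25,"delta_pos":[0.001,0,0.001],"turn":0},{"jaw":25,"delta_pos":[0.001,0,0.001],"turn":0},{"jaw":25,"delta_pos":[0.001,0,0.001],"turn":0},{"jaw":25,"delta_pos":[0.001,0,0.001],"turn":0},{"jaw":25,"delta_pos":[0.001,0,0.001],"turn":0}]' 50
python3 -m handwheel '[{"jaw":25,"delta_pos":[0,0,-0.03],"turn":0},{"jaw":25,"delta_pos":[0,0,-0.06],"turn":0},{"jaw":25,"delta_pos":[0,0,-0.09],"turn":0},{"jaw":25,"delta_pos":[0,0,-0.11],"turn":0},{"jaw":25,"delta_pos":[0,0,-0.12],"turn":0},{"jaw":25,"delta_pos":[0,0,-0.12],"turn":0}]'
python3 - <<'E'
from h import *
cv2.imwrite('pics/w9.png',camera('wrist')[:,:,::-1])
a=-14.53; u=np.array([np.cos(np.radians(a)),np.sin(np.radians(a))])
plan((*(np.array((.5053,-.1377))-u*.06),.16),75.5)
E
```

```text
clock: 8.98
position: [0.5151, 0.1018, 0.0325]
ee_rot: [0.145, 0.989, 0.0, 0.001]
ft_force: [-0.6, -0.2, 4.9]
grip_width: 0.385
clock: 9.48
position: [0.5155, 0.102, 0.1536]
ee_rot: [0.145, 0.989, 0.001, 0.001]
ft_force: [0.0, -0.1, -0.8]
grip_width: 0.384
delta [ 0.0003 -0.2344 -0.0084] cur yaw y 73.4 j7 1.06
turn(world deg) 2.14 turn units (tool z down => -): -0.0119
```

View pics/w9.png

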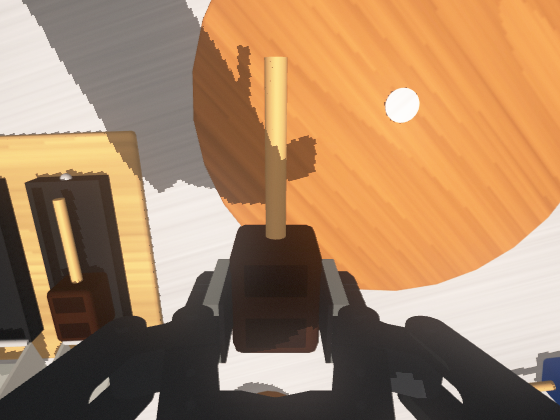

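```bash
python3 -m handwheel '[{"jaw":25,"delta_pos":[0,-0.036,0],"turn":-0.012},{"jaw":25,"delta_pos":[0,-0.072,0],"turn":-0.012},{"jaw":25,"delta_pos":[0,-0.108,0],"turn":-0.012},{"jaw":25,"delta_pos":[0,-0.144,0],"turn":-0.012},{"jaw":25,"delta_pos":[0,-0.18,0],"turn":-0.012},{"jaw":25,"delta_pos":[0,-0.21,0],"turn":-0.012},{"jaw":25,"delta_pos":[0,-0.234,0],"turn":-0.012},{"jaw":25,"delta_pos":[0,-0.234,0],"turn":-0.012},{"jaw":25,"delta_pos":[0,-0.234,0],"turn":-0.012},{"jaw":25,"delta_pos":[0,-0.234,0],"turn":-0.012}]'
python3 - <<'E'
from h import *
a=-14.53; u=np.array([np.cos(np.radians(a)),np.sin(np.radians(a))])
plan((*(np.array((.5053,-.1377))+u*.028),.06),75.5)
E
```

```text
clock: 10.37
position: [0.447, -0.1218, 0.1506]
ee_rot: [0.126, 0.992, -0.0, -0.001]
ft_force: [0.3, 0.2, -1.2]
grip_width: 0.386
delta [-0.0886 -0.0009  0.0904] cur yaw y 75.5 j7 1.51
turn(world deg) -0.04 turn units (tool z down => -): 0.0002
```

```bash
python3 -m handwheel '[{"jaw":25,"delta_pos":[-0.03,-0.001,0],"turn":0},{"jaw":25,"delta_pos":[-0.06,-0.001,0],"turn":0},{"jaw":25,"delta_pos":[-0.08,-0.001,0.02],"turn":0},{"jaw":25,"delta_pos":[-0.089,-0.001,0.05],"turn":0},{"jaw":25,"delta_pos":[-0.089,-0.001,0.075],"turn":0},{"jaw":25,"delta_pos":[-0.089,-0.001,0.09],"turn":0},{"jaw":25,"delta_pos":[-0.089,-0.001,0.09],"turn":0},{"jaw":25,"delta_pos":[-0.089,-0.001,0.09],"turn":0}]'
python3 - <<'E'
from h import *
print(get_obs()['position'],get_obs()['grip_width'])
cv2.imwrite('pics/w10.png',camera('wrist')[:,:,::-1])
E
```

```text
clock: 11.03
position: [0.5329, -0.1446, 0.0608]
ee_rot: [0.125, 0.992, -0.0, -0.001]
ft_force: [0.4, -0.3, -0.3]
grip_width: 0.386
[ 0.53292158 -0.14458125  0.06078676] 0.38639984255682513
```

View pics/w10.png

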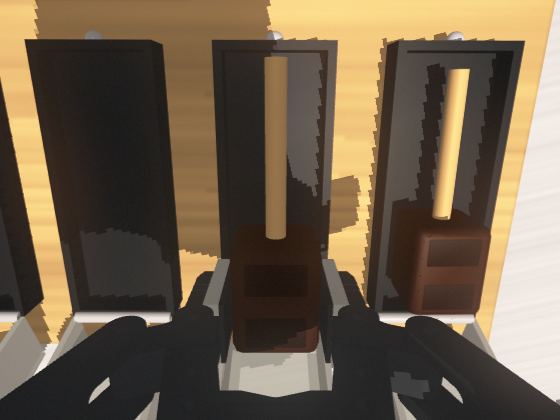

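Centred in lane 2 (tray 214–337, wood 275). Lower, 3 mm further back, and release.

```bash
python3 -m handwheel '[{"jaw":25,"delta_pos":[-0.003,0,0.012],"turn":0},{"jaw":25,"delta_pos":[-0.003,0,0.022],"turn":0},{"jaw":25,"delta_pos":[-0.003,0,0.0295],"turn":0},{"jaw":25,"delta_pos":[-0.003,0,0.0295],"turn":0},{"jaw":25,"delta_pos":[-0.003,0,0.0295],"turn":0}]'
python3 -m handwheel '[{"jaw":25,"delta_pos":[0,0.0,0.0005],"turn":0},{"jaw":40,"delta_pos":[0,0.0,0.0005],"turn":0},{"jaw":52,"delta_pos":[0,0.0,0.0005],"turn":0},{"jaw":52,"delta_pos":[0,0.0,0.0005],"turn":0},{"jaw":52,"delta_pos":[0,0.0,0.0005],"turn":0},{"jaw":52,"delta_pos":[0,0,-0.03],"turn":0},{"jaw":52,"delta_pos":[0.01,0,-0.06],"turn":0},{"jaw":52,"delta_pos":[0.02,0,-0.10],"turn":0},{"jaw":30,"delta_pos":[0.04,0,-0.14],"turn":0},{"jaw":0,"delta_pos":[0.06,0,-0.16],"turn":0}]'
python3 -m handwheel '[{"jaw":0,"delta_pos":[0,0,0],"turn":0},{"jaw":0,"delta_pos":[0,0,0],"turn":0},{"jaw":0,"delta_pos":[0,0,0],"turn":0}]'
python3 - <<'E'
from h import *
cv2.imwrite('pics/w11.png',camera('wrist')[:,:,::-1]);
a=np.radians(-14.53); u=np.array([np.cos(a),np.sin(a)])
for i,l in enumerate([(.5254,-.0603),(.5053,-.1377),(.4852,-.2152),(.4652,-.2926)]):
    print(i+1); plan((*(np.array(l)+u*.165),.23),75.5); plan((*(np.array(l)-u*.06),.23),75.5)
E
```

```text
clock: 11.5
position: [0.536, -0.1465, 0.0318]
ee_rot: [0.126, 0.992, 0.0, -0.0]
ft_force: [0.3, 0.2, -0.9]
grip_width: 0.385
clock: 12.33
position: [0.4789, -0.1322, 0.1958]
ee_rot: [0.127, 0.992, -0.0, 0.002]
ft_force: [0.7, -1.1, 0.5]
grip_width: 0.336
clock: 12.58
position: [0.4782, -0.1312, 0.1919]
ee_rot: [0.126, 0.992, 0.0, 0.0]
ft_force: [0.4, 0.4, -1.0]
grip_width: 0.001
1
delta [-0.193   0.0805 -0.0389] cur yaw y 75.5 j7 1.54
turn(world deg) -0.02 turn units (tool z down => -): 0.0001
delta [ 0.032   0.0807 -0.0386] cur yaw y 75.5 j7 1.54
turn(world deg) -0.02 turn units (tool z down => -): 0.0001
2
delta [-0.1929  0.0005 -0.0389] cur yaw y 75.5 j7 1.54
turn(world deg) -0.02 turn units (tool z down => -): 0.0001
delta [ 0.0321  0.0007 -0.0386] cur yaw y 75.5 j7 1.54
turn(world deg) -0.02 turn units (tool z down => -): 0.0001
3
delta [-0.1928 -0.0796 -0.0389] cur yaw y 75.5 j7 1.54
turn(world deg) -0.02 turn units (tool z down => -): 0.0001
delta [ 0.0322 -0.0794 -0.0386] cur yaw y 75.5 j7 1.54
turn(world deg) -0.02 turn units (tool z down => -): 0.0001
4
delta [-0.1928 -0.1595 -0.0389] cur yaw y 75.5 j7 1.54
turn(world deg) -0.02 turn units (tool z down => -): 0.0001
delta [ 0.0322 -0.1593 -0.0386] cur yaw y 75.5 j7 1.54
turn(world deg) -0.02 turn units (tool z down => -): 0.0001
```

View pics/w11.png

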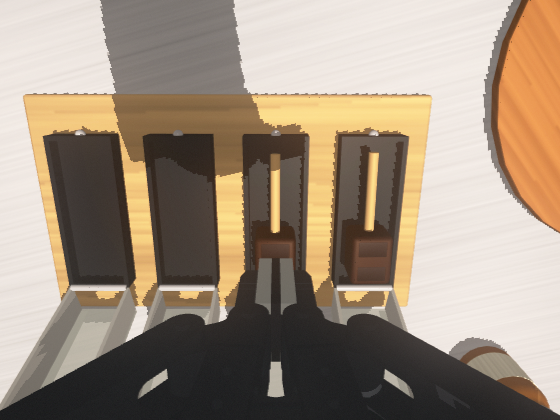

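Both sticks lie in lanes 1 and 2. Next, close cover 2: go over and behind it, then sweep its edge down the arc.

```bash
python3 -m handwheel '[{"jaw":0,"delta_pos":[-0.02,0,-0.02],"turn":0},{"jaw":0,"delta_pos":[-0.055,0,-0.025],"turn":0},{"jaw":0,"delta_pos":[-0.09,0,-0.025],"turn":0},{"jaw":0,"delta_pos":[-0.125,0,-0.025],"turn":0},{"jaw":0,"delta_pos":[-0.16,0,-0.025],"turn":0},{"jaw":0,"delta_pos":[-0.193,0,-0.025],"turn":0},{"jaw":0,"delta_pos":[-0.193,0,-0.005],"turn":0},{"jaw":0,"delta_pos":[-0.193,0,0.02],"turn":0},{"jaw":0,"delta_pos":[-0.193,0,0.042],"turn":0},{"jaw":0,"delta_pos":[-0.193,0,0.042],"turn":0}]'
python3 - <<'E'
from h import *
a=np.radians(-14.53); u=np.array([np.cos(a),np.sin(a)]); o=get_obs()
d=o['position'][:2]-np.array((.5053,-.1377)); print('lane xy',d@u,-d[0]*u[1]+d[1]*u[0],o['position'],o['ft_force'])
cv2.imwrite('pics/s12.png',camera('scene')[100:300,100:400,::-1].repeat(2,0).repeat(2,1))
E
```

```text
clock: 13.47
position: [0.6624, -0.1792, 0.1427]
ee_rot: [0.126, 0.992, -0.0, -0.005]
ft_force: [-0.8, 0.6, -1.2]
grip_width: 0.003
lane xy 0.1625138095811975 -0.0007787028331662851 [ 0.66242067 -0.17922638  0.14269392] [-0.76568267  0.62511902 -1.19050544]
```

View pics/s12.png

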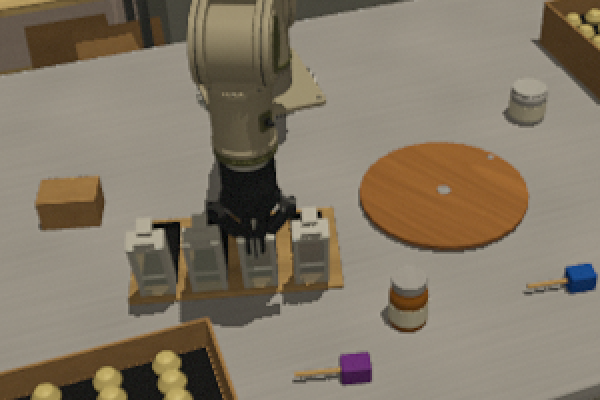

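```bash
python3 -m handwheel '[{"jaw":0,"delta_pos":[0.032,0,-0.005],"turn":0},{"jaw":0,"delta_pos":[0.063,0,-0.012],"turn":0},{"jaw":0,"delta_pos":[0.085,0,-0.014],"turn":0},{"jaw":0,"delta_pos":[0.104,0,-0.013],"turn":0},{"jaw":0,"delta_pos":[0.125,0,-0.008],"turn":0},{"jaw":0,"delta_pos":[0.143,0,-0.001],"turn":0},{"jaw":0,"delta_pos":[0.160,0,0.009],"turn":0},{"jaw":0,"delta_pos":[0.177,0,0.021],"turn":0},{"jaw":0,"delta_pos":[0.191,0,0.036],"turn":0},{"jaw":0,"delta_pos":[0.2025,0,0.052],"turn":0}]'
python3 - <<'E'
from h import *
a=np.radians(-14.53); u=np.array([np.cos(a),np.sin(a)]); o=get_obs()
d=o['position'][:2]-np.array((.5053,-.1377)); print('lane xy',d@u,-d[0]*u[1]+d[1]*u[0],o['position'],o['ft_force'])
cv2.imwrite('pics/s13.png',camera('scene')[100:300,100:400,::-1].repeat(2,0).repeat(2,1))
cv2.imwrite('pics/w13.png',camera('wrist')[:,:,::-1])
E
```

```text
clock: 14.35
position: [0.4692, -0.1293, 0.0993]
ee_rot: [0.126, 0.992, 0.0, 0.001]
ft_force: [1.2, -0.6, 1.1]
grip_width: -0.001
lane xy -0.037031839570383876 -0.0009341889288426268 [ 0.4692182  -0.12931351  0.09932826] [ 1.24955067 -0.60137328  1.12274643]
```

View pics/s13.png

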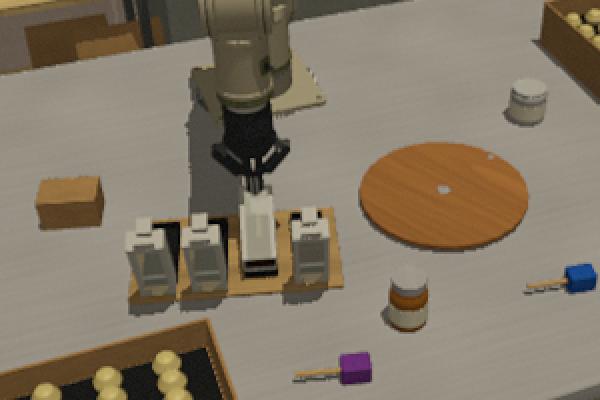

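View pics/w13.png

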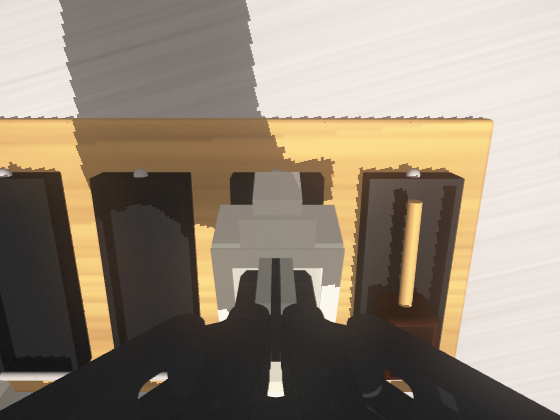

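Cover 2 is following (~0.3 rad). Now press down at the front.

```bash
python3 -m handwheel '[{"jaw":0,"delta_pos":[0.008,0,0.012],"turn":0},{"jaw":0,"delta_pos":[0.014,0,0.022],"turn":0},{"jaw":0,"delta_pos":[0.018,0,0.030],"turn":0},{"jaw":0,"delta_pos":[0.020,0,0.035],"turn":0},{"jaw":0,"delta_pos":[0.021,0,0.038],"turn":0},{"jaw":0,"delta_pos":[0.021,0,0.038],"turn":0},{"jaw":0,"delta_pos":[0.021,0,0.038],"turn":0}]'
python3 -m handwheel '[{"jaw":0,"delta_pos":[0,0,0.002],"turn":0},{"jaw":0,"delta_pos":[0,0,0.002],"turn":0},{"jaw":0,"delta_pos":[0,0,0.002],"turn":0}]'
```

```text
clock: 15.03
position: [0.4485, -0.124, 0.0603]
ee_rot: [0.126, 0.992, -0.0, -0.0]
ft_force: [0.6, -0.3, -0.4]
grip_width: -0.007
clock: 15.28
position: [0.4486, -0.1239, 0.0595]
ee_rot: [0.126, 0.992, 0.001, -0.0]
ft_force: [-9.4, 3.0, 23.8]
grip_width: -0.0
```

```bash
python3 -m handwheel '[{"jaw":0,"delta_pos":[0,0,-0.03],"turn":0},{"jaw":0,"delta_pos":[0,0,-0.065],"turn":0},{"jaw":0,"delta_pos":[0,0,-0.1],"turn":0},{"jaw":0,"delta_pos":[0,0,-0.13],"turn":0},{"jaw":0,"delta_pos":[0,0,-0.13],"turn":0},{"jaw":0,"delta_pos":[0,0,-0.13],"turn":0}]'
python3 - <<'E'
from h import *
a=np.radians(-14.53); u=np.array([np.cos(a),np.sin(a)])
cv2.imwrite('pics/s14.png',camera('scene')[100:300,100:400,::-1].repeat(2,0).repeat(2,1))
cv2.imwrite('pics/w14.png',camera('wrist')[:,:,::-1])
for i,l in enumerate([(.5254,-.0603),(.5053,-.1377),(.4852,-.2152),(.4652,-.2926)]):
    print(i+1); plan((*(np.array(l)+u*.165),.215),75.5)
E
```

```text
clock: 15.78
position: [0.4495, -0.1239, 0.1898]
ee_rot: [0.126, 0.992, 0.001, 0.001]
ft_force: [-0.3, 0.1, 0.1]
grip_width: -0.003
1
delta [-0.2239  0.0806 -0.0276] cur yaw y 75.5 j7 1.49
turn(world deg) -0.01 turn units (tool z down => -): 0.0
2
delta [-0.2238  0.0007 -0.0276] cur yaw y 75.5 j7 1.49
turn(world deg) -0.01 turn units (tool z down => -): 0.0
3
delta [-0.2237 -0.0794 -0.0276] cur yaw y 75.5 j7 1.49
turn(world deg) -0.01 turn units (tool z down => -): 0.0
4
delta [-0.2237 -0.1593 -0.0276] cur yaw y 75.5 j7 1.49
turn(world deg) -0.01 turn units (tool z down => -): 0.0
```

View pics/s14.png

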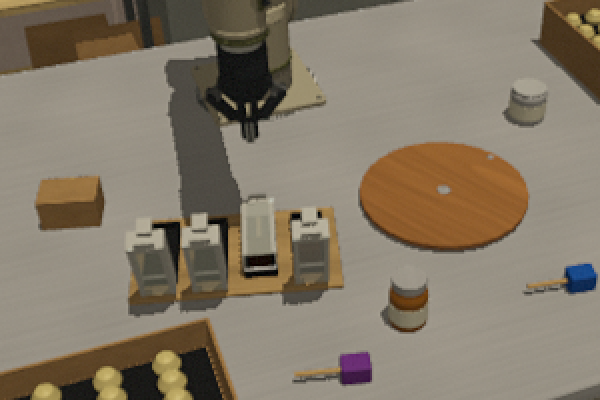

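View pics/w14.png

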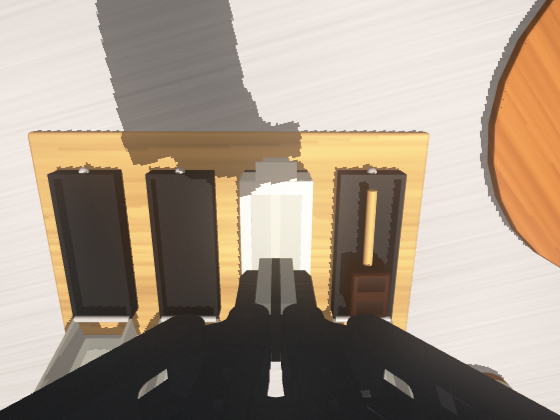

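Run:
```python
from h import *
a=np.radians(-14.53); u=np.array([np.cos(a),np.sin(a)]);v=np.array([-u[1],u[0]])
im=camera('scene')[:,:,::-1].copy(); c=cam('scene')
x0,y0,s=200,180,8
big=cv2.resize(im[y0:y0+75,x0:x0+90],None,fx=s,fy=s,interpolation=cv2.INTER_CUBIC)
L=np.array((.5053,-.1377))
for th,col in ((0,(0,255,0)),(.06,(0,0,255)),(.3,(255,0,0))):
  for y in(-27,27):
   for r in (0,136):
    X=.068-r/1000*np.cos(th)+.032*np.sin(th); Z=.028+r/1000*np.sin(th)+.032*np.cos(th)
    q=(w2px('scene',(*(L+u*X+v*y/1000),Z),c)-[x0-.5,y0-.5])*s
    cv2.circle(big,tuple(int(k) for k in q),4,col,1)
cv2.imwrite('pics/s15.png',big)
```

```text
(no output)
```

View pics/s15.png

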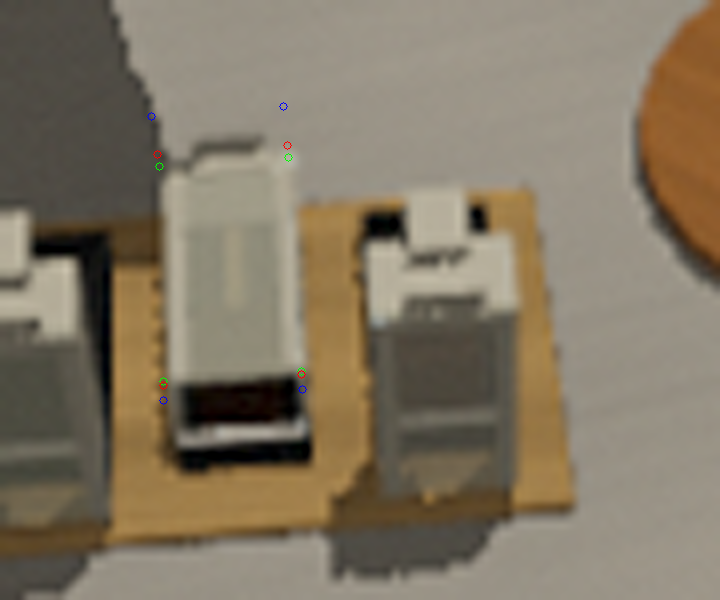

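Cover 2's top matches the shut overlay (green), and the press bottomed at z≈0.0595 with 24 N. Now cover 1.

```bash
python3 -m handwheel '[{"jaw":0,"delta_pos":[-0.025,0.01,-0.025],"turn":0},{"jaw":0,"delta_pos":[-0.06,0.022,-0.025],"turn":0},{"jaw":0,"delta_pos":[-0.095,0.036,-0.025],"turn":0},{"jaw":0,"delta_pos":[-0.13,0.05,-0.025],"turn":0},{"jaw":0,"delta_pos":[-0.165,0.062,-0.025],"turn":0},{"jaw":0,"delta_pos":[-0.2,0.075,-0.025],"turn":0},{"jaw":0,"delta_pos":[-0.224,0.081,-0.025],"turn":0},{"jaw":0,"delta_pos":[-0.224,0.081,0.005],"turn":0},{"jaw":0,"delta_pos":[-0.224,0.081,0.038],"turn":0},{"jaw":0,"delta_pos":[-0.224,0.081,0.038],"turn":0}]'
python3 -m handwheel '[{"jaw":0,"delta_pos":[0,0,0],"turn":0},{"jaw":0,"delta_pos":[0,0,0],"turn":0}]'
python3 - <<'E'
from h import *
a=np.radians(-14.53); u=np.array([np.cos(a),np.sin(a)]); o=get_obs()
d=o['position'][:2]-np.array((.5254,-.0603)); print('lane xy',d@u,-d[0]*u[1]+d[1]*u[0],o['position'],o['ft_force'])
cv2.imwrite('pics/s16.png',camera('scene')[100:300,100:400,::-1].repeat(2,0).repeat(2,1))
E
```

```text
clock: 16.77
position: [0.6821, -0.1009, 0.1415]
ee_rot: [0.126, 0.992, -0.001, -0.006]
ft_force: [-1.6, 0.4, -1.6]
grip_width: -0.003
clock: 16.93
position: [0.6859, -0.1018, 0.1513]
ee_rot: [0.126, 0.992, -0.0, 0.0]
ft_force: [-0.6, -0.8, 0.4]
grip_width: -0.0
lane xy 0.16578714365108738 6.342129304814231e-05 [ 0.68590059 -0.10183243  0.15133799] [-0.59242712 -0.82208713  0.44304454]
```

View pics/s16.png

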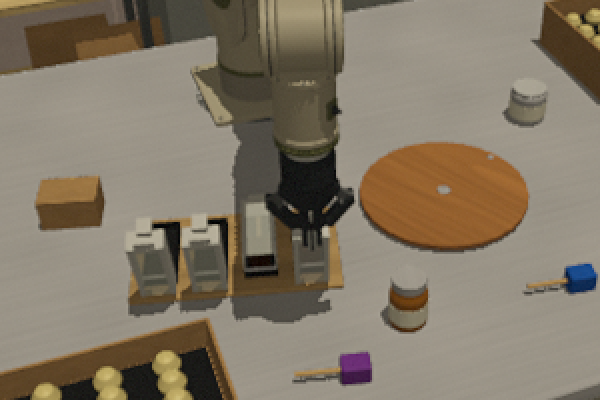

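Fingers are behind cover 1 (lane x 0.166, y 0). Same arc.

```bash
python3 -m handwheel '[{"jaw":0,"delta_pos":[0.032,0,-0.004],"turn":0},{"jaw":0,"delta_pos":[0.063,0,-0.011],"turn":0},{"jaw":0,"delta_pos":[0.085,0,-0.013],"turn":0},{"jaw":0,"delta_pos":[0.104,0,-0.012],"turn":0},{"jaw":0,"delta_pos":[0.125,0,-0.007],"turn":0},{"jaw":0,"delta_pos":[0.143,0,0],"turn":0},{"jaw":0,"delta_pos":[0.160,0,0.010],"turn":0},{"jaw":0,"delta_pos":[0.177,0,0.022],"turn":0},{"jaw":0,"delta_pos":[0.191,0,0.037],"turn":0},{"jaw":0,"delta_pos":[0.2025,0,0.053],"turn":0}]'
python3 -m handwheel '[{"jaw":0,"delta_pos":[0.008,0,0.012],"turn":0},{"jaw":0,"delta_pos":[0.014,0,0.022],"turn":0},{"jaw":0,"delta_pos":[0.018,0,0.030],"turn":0},{"jaw":0,"delta_pos":[0.020,0,0.035],"turn":0},{"jaw":0,"delta_pos":[0.021,0,0.038],"turn":0},{"jaw":0,"delta_pos":[0.021,0,0.038],"turn":0},{"jaw":0,"delta_pos":[0.021,0,0.038],"turn":0}]'
python3 -m handwheel '[{"jaw":0,"delta_pos":[0,0,0.002],"turn":0},{"jaw":0,"delta_pos":[0,0,0.002],"turn":0},{"jaw":0,"delta_pos":[0,0,0.002],"turn":0}]'
```

```text
clock: 17.82
position: [0.4902, -0.0506, 0.0991]
ee_rot: [0.126, 0.992, 0.001, 0.002]
ft_force: [0.3, 0.1, 0.8]
grip_width: -0.001
clock: 18.4
position: [0.4702, -0.0457, 0.06]
ee_rot: [0.126, 0.992, 0.0, 0.0]
ft_force: [-1.0, 0.2, 6.7]
grip_width: -0.001
clock: 18.65
position: [0.4702, -0.0456, 0.0594]
ee_rot: [0.126, 0.992, 0.001, 0.0]
ft_force: [-11.2, 1.0, 30.5]
grip_width: 0.002
```

Cover 1 bottomed the same way. Lift and move to cover 3 (lane 3 is −160 mm along tool y).

```bash
python3 -m handwheel '[{"jaw":0,"delta_pos":[0,0,-0.035],"turn":0},{"jaw":0,"delta_pos":[0,0,-0.075],"turn":0},{"jaw":0,"delta_pos":[0,-0.01,-0.115],"turn":0},{"jaw":0,"delta_pos":[0,-0.04,-0.14],"turn":0},{"jaw":0,"delta_pos":[0,-0.07,-0.155],"turn":0},{"jaw":0,"delta_pos":[0,-0.1,-0.155],"turn":0},{"jaw":0,"delta_pos":[0,-0.13,-0.155],"turn":0},{"jaw":0,"delta_pos":[0,-0.16,-0.155],"turn":0},{"jaw":0,"delta_pos":[0,-0.16,-0.155],"turn":0},{"jaw":0,"delta_pos":[0,-0.16,-0.155],"turn":0}]'
python3 - <<'E'
from h import *
a=np.radians(-14.53); u=np.array([np.cos(a),np.sin(a)])
plan((*(np.array((.4852,-.2152))+u*.165),.15),75.5)
cv2.imwrite('pics/s17.png',camera('scene')[100:300,100:400,::-1].repeat(2,0).repeat(2,1))
cv2.imwrite('pics/w17.png',camera('wrist')[:,:,::-1])
E
```

```text
clock: 19.48
position: [0.4289, -0.2021, 0.2126]
ee_rot: [0.128, 0.992, 0.0, 0.0]
ft_force: [0.5, 0.9, -0.3]
grip_width: -0.006
delta [-0.2228  0.0021  0.0626] cur yaw y 75.3 j7 1.65
turn(world deg) 0.21 turn units (tool z down => -): -0.0012
```

View pics/s17.png

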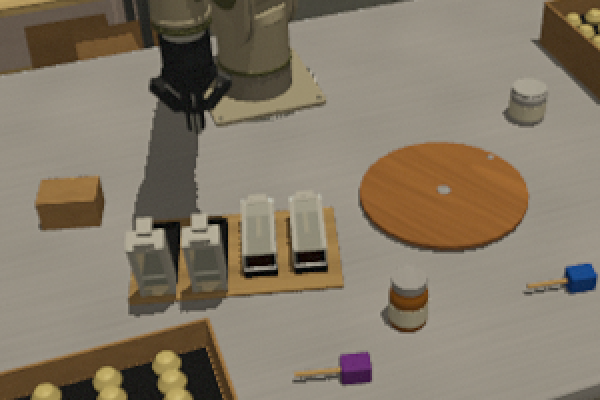

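View pics/w17.png

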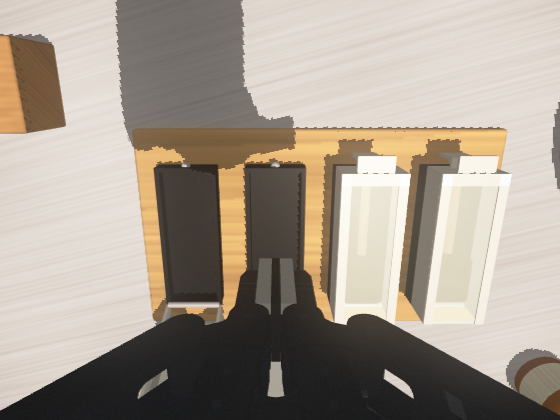

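Covers 1 and 2 are shut. On to cover 3.

```bash
python3 -m handwheel '[{"jaw":0,"delta_pos":[-0.025,0.001,0],"turn":0},{"jaw":0,"delta_pos":[-0.06,0.001,0],"turn":0},{"jaw":0,"delta_pos":[-0.095,0.001,0],"turn":0},{"jaw":0,"delta_pos":[-0.13,0.001,0],"turn":0},{"jaw":0,"delta_pos":[-0.165,0.001,0],"turn":0},{"jaw":0,"delta_pos":[-0.2,0.001,0],"turn":0},{"jaw":0,"delta_pos":[-0.223,0.001,0],"turn":0},{"jaw":0,"delta_pos":[-0.223,0.001,0.035],"turn":0},{"jaw":0,"delta_pos":[-0.223,0.001,0.063],"turn":0},{"jaw":0,"delta_pos":[-0.223,0.001,0.063],"turn":0}]'
python3 -m handwheel '[{"jaw":0,"delta_pos":[0,0,0],"turn":0},{"jaw":0,"delta_pos":[0,0,0],"turn":0},{"jaw":0,"delta_pos":[0,0,0],"turn":0}]'
python3 - <<'E'
from h import *
a=np.radians(-14.53); u=np.array([np.cos(a),np.sin(a)]); o=get_obs()
d=o['position'][:2]-np.array((.4852,-.2152)); print('lane xy',d@u,-d[0]*u[1]+d[1]*u[0],o['position'],o['ft_force'])
E
```

```text
clock: 20.42
position: [0.6437, -0.2521, 0.1422]
ee_rot: [0.125, 0.992, 0.001, -0.005]
ft_force: [-1.2, 1.0, -1.8]
grip_width: 0.001
clock: 20.67
position: [0.6465, -0.2553, 0.1517]
ee_rot: [0.126, 0.992, -0.0, 0.002]
ft_force: [0.5, -0.7, -0.1]
grip_width: -0.002
lane xy 0.16618919769345789 0.0016441657734251394 [ 0.64648637 -0.25530311  0.15167891] [ 0.52088862 -0.748752   -0.06724727]
```

```bash
python3 -m handwheel '[{"jaw":0,"delta_pos":[0.032,-0.001,-0.004],"turn":0},{"jaw":0,"delta_pos":[0.063,-0.001,-0.011],"turn":0},{"jaw":0,"delta_pos":[0.085,-0.001,-0.013],"turn":0},{"jaw":0,"delta_pos":[0.104,-0.001,-0.012],"turn":0},{"jaw":0,"delta_pos":[0.125,-0.001,-0.007],"turn":0},{"jaw":0,"delta_pos":[0.143,-0.001,0],"turn":0},{"jaw":0,"delta_pos":[0.160,-0.001,0.010],"turn":0},{"jaw":0,"delta_pos":[0.177,-0.001,0.022],"turn":0},{"jaw":0,"delta_pos":[0.191,-0.001,0.037],"turn":0},{"jaw":0,"delta_pos":[0.203,-0.001,0.053],"turn":0}]'
python3 -m handwheel '[{"jaw":0,"delta_pos":[0.008,0,0.012],"turn":0},{"jaw":0,"delta_pos":[0.014,0,0.022],"turn":0},{"jaw":0,"delta_pos":[0.018,0,0.030],"turn":0},{"jaw":0,"delta_pos":[0.020,0,0.035],"turn":0},{"jaw":0,"delta_pos":[0.021,0,0.038],"turn":0},{"jaw":0,"delta_pos":[0.021,0,0.038],"turn":0},{"jaw":0,"delta_pos":[0.021,0,0.038],"turn":0}]'
python3 -m handwheel '[{"jaw":0,"delta_pos":[0,0,0.002],"turn":0},{"jaw":0,"delta_pos":[0,0,0.002],"turn":0},{"jaw":0,"delta_pos":[0,0,0.002],"turn":0}]'
```

```text
clock: 21.5
position: [0.4491, -0.2055, 0.0977]
ee_rot: [0.126, 0.992, 0.001, 0.002]
ft_force: [1.6, -0.7, -0.4]
grip_width: -0.004
clock: 22.08
position: [0.4296, -0.2006, 0.0597]
ee_rot: [0.126, 0.992, 0.0, 0.001]
ft_force: [-4.4, 2.7, 17.2]
grip_width: 0.003
clock: 22.33
position: [0.4296, -0.2006, 0.059]
ee_rot: [0.126, 0.992, 0.001, 0.001]
ft_force: [-14.5, 7.1, 45.8]
grip_width: 0.002
```

```bash
python3 -m handwheel '[{"jaw":0,"delta_pos":[0,0,-0.035],"turn":0},{"jaw":0,"delta_pos":[0,0,-0.075],"turn":0},{"jaw":0,"delta_pos":[0,-0.01,-0.115],"turn":0},{"jaw":0,"delta_pos":[0,-0.035,-0.14],"turn":0},{"jaw":0,"delta_pos":[0,-0.06,-0.155],"turn":0},{"jaw":0,"delta_pos":[0,-0.08,-0.155],"turn":0},{"jaw":0,"delta_pos":[0,-0.08,-0.155],"turn":0},{"jaw":0,"delta_pos":[0,-0.08,-0.155],"turn":0}]'
python3 - <<'E'
from h import *
a=np.radians(-14.53); u=np.array([np.cos(a),np.sin(a)])
plan((*(np.array((.4652,-.2926))+u*.165),.15),75.5)
cv2.imwrite('pics/w18.png',camera('wrist')[:,:,::-1])
E
```

```text
clock: 23.0
position: [0.408, -0.2787, 0.2116]
ee_rot: [0.127, 0.992, -0.0, 0.0]
ft_force: [0.6, 0.7, -0.3]
grip_width: -0.002
delta [-0.2238  0.0013  0.0616] cur yaw y 75.4 j7 1.87
turn(world deg) 0.14 turn units (tool z down => -): -0.0008
```

View pics/w18.png

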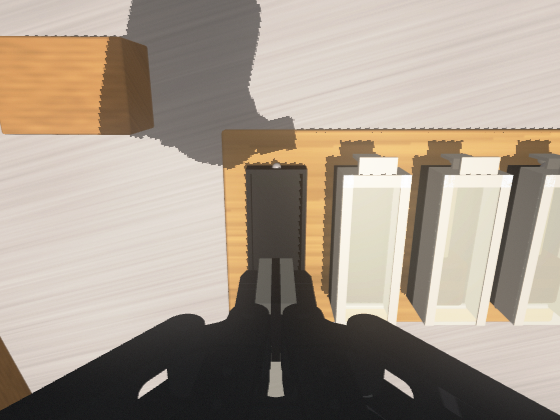

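Run:
```python
from h import *
print(px2w('top',398,151,0.0),px2w('top',398,151,0.06), px2w('scene',205,268,.06),px2w('scene',222,318,0.))
```

```text
[ 0.71719764 -0.29205779  0.        ] [ 0.70398789 -0.27737795  0.06      ] [ 0.71793834 -0.26647504  0.06      ] [ 0.85851555 -0.26039487  0.        ]
```

Run:
```python
from h import *
im=cv2.imread('pics/top0.png')[:,:,::-1]; crop('top',370,60,520,220,4,'c19.png',im)
```

```text
(no output)
```

View pics/c19.png

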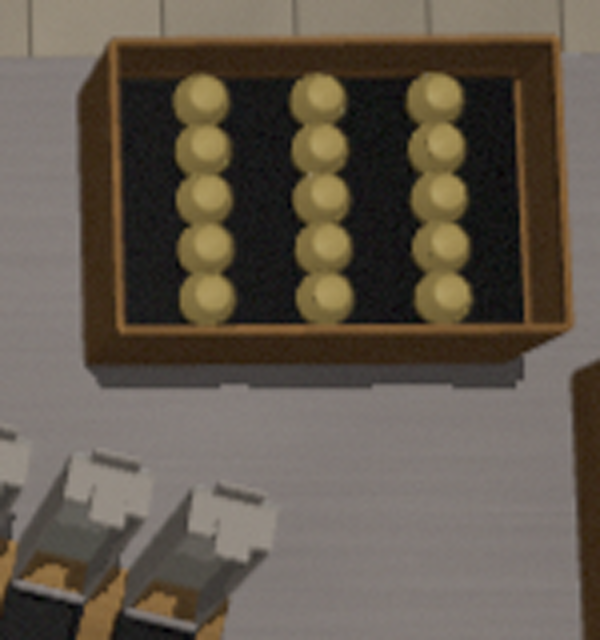

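The box's near edge is at x≈0.71, clear of the approach (x≈0.625). Cover 4.

```bash
python3 -m handwheel '[{"jaw":0,"delta_pos":[-0.025,0,0],"turn":0},{"jaw":0,"delta_pos":[-0.06,0,0],"turn":0},{"jaw":0,"delta_pos":[-0.095,0,0],"turn":0},{"jaw":0,"delta_pos":[-0.13,0,0],"turn":0},{"jaw":0,"delta_pos":[-0.165,0,0],"turn":0},{"jaw":0,"delta_pos":[-0.2,0,0],"turn":0},{"jaw":0,"delta_pos":[-0.223,0,0],"turn":0},{"jaw":0,"delta_pos":[-0.223,0,0.035],"turn":0},{"jaw":0,"delta_pos":[-0.223,0,0.063],"turn":0},{"jaw":0,"delta_pos":[-0.223,0,0.063],"turn":0}]'
python3 -m handwheel '[{"jaw":0,"delta_pos":[0,0,0],"turn":0},{"jaw":0,"delta_pos":[0,0,0],"turn":0},{"jaw":0,"delta_pos":[0,0,0],"turn":0}]'
python3 - <<'E'
from h import *
a=np.radians(-14.53); u=np.array([np.cos(a),np.sin(a)]); o=get_obs()
d=o['position'][:2]-np.array((.4652,-.2926)); print('lane xy',d@u,-d[0]*u[1]+d[1]*u[0],o['position'],o['ft_force'])
E
```

```text
clock: 23.88
position: [0.6226, -0.3303, 0.1409]
ee_rot: [0.126, 0.992, 0.002, -0.005]
ft_force: [-1.6, 0.1, -1.3]
grip_width: -0.003
clock: 24.13
position: [0.625, -0.3337, 0.1506]
ee_rot: [0.126, 0.992, -0.0, 0.001]
ft_force: [0.2, 0.9, 0.4]
grip_width: 0.001
lane xy 0.16501635684171445 0.0003256241268853183 [ 0.62502024 -0.33368523  0.15061565] [0.16081606 0.88336205 0.36884939]
```

```bash
python3 -m handwheel '[{"jaw":0,"delta_pos":[0.032,0,-0.004],"turn":0},{"jaw":0,"delta_pos":[0.063,0,-0.011],"turn":0},{"jaw":0,"delta_pos":[0.085,0,-0.013],"turn":0},{"jaw":0,"delta_pos":[0.104,0,-0.012],"turn":0},{"jaw":0,"delta_pos":[0.125,0,-0.007],"turn":0},{"jaw":0,"delta_pos":[0.143,0,0],"turn":0},{"jaw":0,"delta_pos":[0.160,0,0.010],"turn":0},{"jaw":0,"delta_pos":[0.177,0,0.022],"turn":0},{"jaw":0,"delta_pos":[0.191,0,0.037],"turn":0},{"jaw":0,"delta_pos":[0.203,0,0.053],"turn":0}]'
python3 -m handwheel '[{"jaw":0,"delta_pos":[0.008,0,0.012],"turn":0},{"jaw":0,"delta_pos":[0.014,0,0.022],"turn":0},{"jaw":0,"delta_pos":[0.018,0,0.030],"turn":0},{"jaw":0,"delta_pos":[0.020,0,0.035],"turn":0},{"jaw":0,"delta_pos":[0.021,0,0.037],"turn":0},{"jaw":0,"delta_pos":[0.021,0,0.037],"turn":0},{"jaw":0,"delta_pos":[0.021,0,0.037],"turn":0}]'
python3 -m handwheel '[{"jaw":0,"delta_pos":[0,0,0.0015],"turn":0},{"jaw":0,"delta_pos":[0,0,0.0015],"turn":0},{"jaw":0,"delta_pos":[0,0,0.0015],"turn":0}]'
```

```text
clock: 24.97
position: [0.4279, -0.2829, 0.0966]
ee_rot: [0.126, 0.992, 0.0, 0.002]
ft_force: [1.0, -0.2, 1.3]
grip_width: 0.004
clock: 25.55
position: [0.4089, -0.278, 0.0598]
ee_rot: [0.126, 0.992, 0.0, 0.001]
ft_force: [-1.3, 3.0, 15.6]
grip_width: -0.0
clock: 25.8
position: [0.4088, -0.2781, 0.0593]
ee_rot: [0.126, 0.992, 0.001, 0.001]
ft_force: [-7.7, 6.8, 34.6]
grip_width: 0.001
```

Lift and swing clear for the final inspection.

```bash
python3 -m handwheel '[{"jaw":0,"delta_pos":[0,0,-0.035],"turn":0},{"jaw":0,"delta_pos":[0,0,-0.075],"turn":0},{"jaw":0,"delta_pos":[0,0,-0.115],"turn":0},{"jaw":0,"delta_pos":[0,0.03,-0.15],"turn":0},{"jaw":0,"delta_pos":[0,0.06,-0.17],"turn":0},{"jaw":0,"delta_pos":[0,0.1,-0.19],"turn":0},{"jaw":0,"delta_pos":[0,0.12,-0.19],"turn":0},{"jaw":0,"delta_pos":[0,0.12,-0.19],"turn":0},{"jaw":0,"delta_pos":[0,0.12,-0.19],"turn":0},{"jaw":0,"delta_pos":[0,0.12,-0.19],"turn":0}]'
python3 - <<'E'
from h import *
cv2.imwrite('pics/w20.png',camera('wrist')[:,:,::-1])
im=camera('scene'); cv2.imwrite('pics/s20f.png',im[:,:,::-1])
a=np.radians(-14.53); u=np.array([np.cos(a),np.sin(a)]);v=np.array([-u[1],u[0]])
c=cam('scene'); x0,y0,s=150,185,6
big=cv2.resize(im[y0:y0+70,x0:x0+130,::-1],None,fx=s,fy=s,interpolation=cv2.INTER_CUBIC)
for L in [(.5254,-.0603),(.5053,-.1377),(.4852,-.2152),(.4652,-.2926)]:
 for th,col in ((0,(0,255,0)),(.06,(0,0,255))):
  for y in(-27,27):
   for r in (136,):
    X=.068-r/1000*np.cos(th)+.032*np.sin(th); Z=.028+r/1000*np.sin(th)+.032*np.cos(th)
    q=(w2px('scene',(*(np.array(L)+u*X+v*y/1000),Z),c)-[x0-.5,y0-.5])*s
    cv2.circle(big,tuple(int(k) for k in q),4,col,1)
cv2.imwrite('pics/s20.png',big)
cv2.imwrite('pics/t20.png',camera('top')[:,:,::-1])
E
```

```text
clock: 26.63
position: [0.4372, -0.1621, 0.2469]
ee_rot: [0.127, 0.992, -0.0, -0.0]
ft_force: [0.1, -0.7, 0.9]
grip_width: 0.002
```

View pics/s20.png

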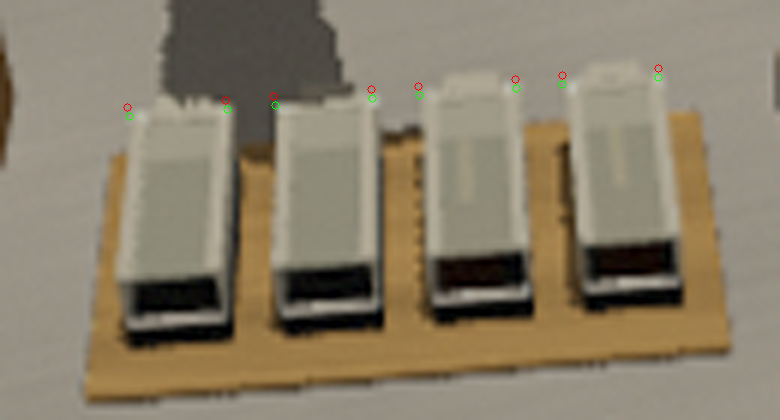

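View pics/w20.png

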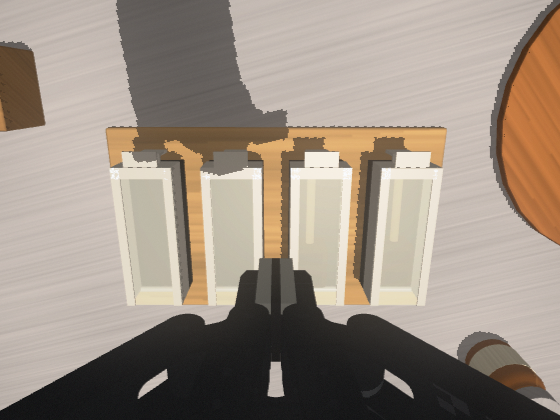

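View pics/t20.png

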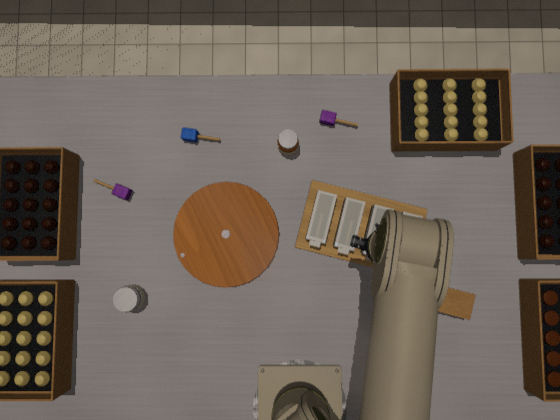

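View pics/s20f.png

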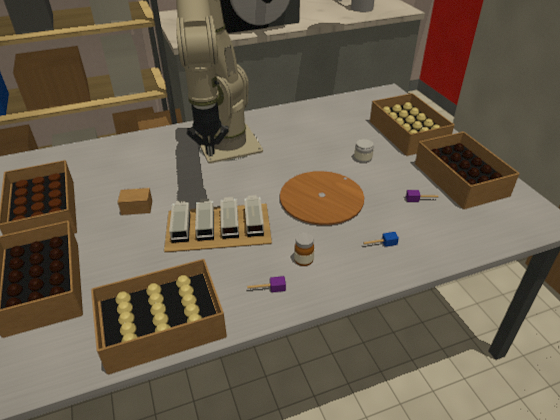

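All four covers match the shut overlay, with a stick visible through covers 1 and 2. The turntable is empty and the jar, tin and carton have not moved. Handing in.

```bash
python3 -c "
from workcell import *
o=get_obs();print(o['clock'],o['ft_force'],abs(o['joint_velocities']).max()); print(hand_in())"
```

```text
26.7833 [ 0.06595549 -0.09230616  0.34661702] 0.006020247238621805
the job is handed in; nothing more can be done
None
```

I found two sticks, both on the turntable, and packed them in cases 1 and 2, each with the block at the hinge end and the wood to the front. I then swept all four covers shut and pressed each one down at the front. The job was handed in at about 27 s.

- **Covers:** each press bottomed at z ≈ 59–60 mm, with 24–46 N on the fingertips. All four stayed down after I lifted off, and their edges matched the shut position (0 rad) in the scene view. No cover angle or catch state can be read directly, so "held shut" rests on that.
- **Sticks:** both show centred through the clear lids, flat before the covers went down. No third stick was visible in any camera.
- **Other objects:** jar, tin, carton and the blue and purple look-alikes stand where they started in the pictures. The arm was still and clear of everything at hand-in.
- **Disagreement:** the top and wrist cameras differed by about 3–5 mm sideways. I used the wrist view, and the grasps and placements came out centred.

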